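Unstack the stoppers and close the bottles

ROBOT

A 6-joint arm with a two-finger parallel gripper is mounted at the origin on the work surface. World frame = base frame: x ahead of the robot, y to its left, z up, the work surface at z = 0. Lengths are in m, angles in degrees, forces in N, time in s.
With the tool pointing down it reaches from about 0.3 to 0.75 m from the base axis. Payload 8.5 kg.
Tool frame: the origin (TCP) lies at the very end of the fingers, on their centre line; the grasp point (between the pads) lies 19 mm behind it; y points along the fingers, z is the direction in which the jaws open and shut, and the axes are right-handed (so a half turn about y gives the same grasp; the last joint's range is limited). The gripper opens to 85 mm and grips with 20 to 120 N. Pads are 22 mm wide; open, the fingers measure 114 mm over their backs; the gripper's body (76 mm by 85 mm) begins 54 mm behind the grasp point. The pads swing forward as they close: fully open they stand 13 mm farther back than shut.
Start: joints at [57.221, 21.807, 74.336, -0, 83.858, -12.336], TCP at [0.192, 0.515, 0.231] pointing down, gripper open.
Joint ranges: [-178.18, 178.18], [-50.72, 133.34], [12.68, 142.11], [-81.47, 261.47], [9.98, 163.14], [-165.26, 165.26]. Speed limits (degrees/s): [136.94, 136.94, 180, 180, 180, 180].

INTERFACE

Orientations are given as a 3x3 rotation matrix whose columns are the frame's x, y, z axes.
In Python, from rig import env gives the robot as it stands. The module is installed in compiled form; this text tells all that it offers.
- The arm moves only by the tool servo_tool, never from a script. Its argument "rows" is one flat list of numbers, 7 for each row, row after row: the opening, from 0 (shut) to 1 (fully open), then the shift along the world's x, y, z in m, then the turn, a rotation vector about the world's x, y, z in degrees. A call has 1 to 10 rows; each row shifts and turns the commanded pose from where the row before left it; what a row does not reach is not made up. A row lasts 1/12 s, in which the tool goes at most 41.7 mm and 7.16 degrees, less where a joint would pass 70% of its speed; a pose out of reach is approached as far as the arm can. A call with a gripper value outside its range is refused whole. The fingers move at their own pace and stop on an object; "force" is the grip in N (left out, the last holds). Time passes only in rows, so rows that do not move let the fingers close. It gives the time, the measured TCP pose, the force and the opening at its end, in the units of the state.
- env.observe(): the state, without advancing time (a new reading comes with each control period).
- env.get_image(name): name is "scene" or "top" or "wrist"; returns the picture (480x640x3 uint8, red, green, blue); there is no depth.
- env.camera_model(name): a dict with "camera_matrix" (3x3 intrinsics, pixels), "R" (3x3) and "t" (3): a world point X has camera coordinates R X + t; the wrist camera has in their place "mount" (4x4, takes a point from camera to tool coordinates, whose origin is the TCP and whose axes are the tool frame's). Camera axes: x right, y down, z forward; pixel columns grow to the right and rows downward; lengths in m; the calibration is good to about 2 mm. A picture is of the moment at which its call begins: read the wrist's pose just before it. camera_model takes no time and is no camera call.
- env.close_job(): hands the job in, once; it reports no verdict.
The state is a dict: "time_s": time; "q": joint angles; "qvel": joint speeds; "joint_efforts": joint torques, N m; "position": TCP position; "tool_rot": TCP orientation; "ft_force": force on the tool from outside, world axes, zero at the start; "wrist_torque": the same for the moment, N m; "grip_width": finger opening in m.
Only numpy, scipy, OpenCV 4.12 (cv2) and the standard library are available. Lean on these libraries where they do the work, as an engineer would, in place of code of your own. Each camera call takes 0.05 s, during which the arm holds its last target.

TASK

Take the stack of stoppers apart and close the three open bottles: the medium stopper goes in the medium bottle, the large stopper in the large bottle, and the wide jar gets the reducing sleeve with the small stopper seated in the sleeve's bore. The small stopper may wait on the mat in the meantime. Every part ends upright and fully home in its own mouth; keep the bottles standing and leave the already closed bottle alone.

Things in the scene. Friction and masses are not known exactly. Their poses are not given: they have to be found in the camera images.
- small_stopper: Small stopper, at the top of the stack at the start: solid grey round stopper, head a plain upright cylinder 32 mm across and 34 mm tall, below it a tapered foot 18 mm long (22 mm across under the head, 16 mm at the bottom). Belongs in the bore of the reducing sleeve; its head then rests on the sleeve's top face. Origin: centre of the foot's underside; z up along its axis; total height 52 mm.
- medium_stopper: Medium stopper, second from the top, under the small one: solid grey round stopper, head a plain upright cylinder 42 mm across and 22 mm tall, below it a tapered foot 18 mm long (32 mm across under the head, 23 mm at the bottom). Belongs in the medium bottle; its head then rests on the rim. Origin: centre of the foot's underside; z up along its axis; total height 40 mm.
- large_stopper: Large stopper, third from the top, standing on the sleeve: solid grey round stopper, head a plain upright cylinder 52 mm across and 22 mm tall, below it a tapered foot 18 mm long (42 mm across under the head, 32 mm at the bottom). Belongs in the large bottle; its head then rests on the rim. Origin: centre of the foot's underside; z up along its axis; total height 40 mm.
- sleeve: Reducing sleeve, bottom of the stack (164 mm tall in all, parts loosely on one another): grey ring, flange 62 mm across, 14 mm thick; below it a tapered foot 18 mm long, 48 mm across under the flange, 38 mm at the bottom. Tapered through bore, 25 mm at the top, 17 mm at the bottom. Belongs in the wide jar, flange on the rim. Origin: centre of the underside; z up along its axis; height 32 mm.
- wide_jar: Squat wide-mouthed jar, body 80 mm across: white plastic bottle, upright and loose, about 0.6 kg. Round open mouth 51 mm inside and 58 mm outside, rim 95 mm above its underside; the straight neck is 28 mm deep. Takes the sleeve, then the small stopper in the sleeve. Origin: centre of its underside; z up along its axis.
- large_bottle: Middle-height bottle, body 74 mm across: white plastic bottle, upright and loose, about 0.6 kg. Round open mouth 45 mm inside and 52 mm outside, rim 112 mm above its underside; the straight neck is 28 mm deep. Takes the large stopper. Origin: centre of its underside; z up along its axis.
- medium_bottle: Tallest and slimmest bottle, body 68 mm across: white plastic bottle, upright and loose, about 0.6 kg. Round open mouth 35 mm inside and 42 mm outside, rim 130 mm above its underside; the straight neck is 28 mm deep. Takes the medium stopper. Origin: centre of its underside; z up along its axis.
- closed_bottle: White plastic bottle of body 72 mm across that already has its grey stopper in (total height 122 mm, no open mouth); to be left alone. Origin: centre of its underside.
- mat: Blank white mat, 100 x 100 x 6 mm, fixed flat on the bench: a clear spot where a part may be stood for the time being. Origin: centre of its underside.
Not all that is in view belongs to the job. What is shaped like the small_stopper but red is not meant.

How it is judged:
By the outcome, as a careful person would: the job done as asked, in the order asked, and still so for the second after the job is handed in, with the robot touching nothing.
It also fails if it takes over 136 s, if anything falls off the work surface, if the arm or the gripper's body presses on something with over 40 N, if the wrist force passes 120 N, or if a joint passes its speed limit or range.

## Working session

There is one attempt and no reset: what is moved stays moved. The work goes in short steps, Python scripts to look and compute and a tool call to move; the robot and the scene stay as the last step left them, time stands still between calls to the robot, and variables do not carry over. Pictures are saved under pics/ and viewed, and the job is handed in when it is done.

Besides the shell and the picture viewer there is one more tool, called after "Call:" by a JSON object that holds its "name" and its "arguments". servo_tool: Moves the arm, as the interface text tells. Its arguments: {"type":"object","properties":{"rows":{"type":"array","items":{"type":"number"}},"force":{"type":"number"}},"required":["rows"]}

```bash
mkdir -p pics; python3 - <<'E'
from rig import env
import cv2, numpy as np
o=env.observe()
print({k:np.round(v,3).tolist() for k,v in o.items()})
for n in ["scene","top","wrist"]:
    im=env.get_image(n); cv2.imwrite(f"pics/{n}0.png",im[:,:,::-1])
    m=env.camera_model(n); print(n,{k:np.round(v,4).tolist() for k,v in m.items()})
E
```

```text
{'time_s': 0.0, 'q': [57.221, 21.844, 74.384, -0.001, 83.858, -12.334], 'qvel': [0.036, -0.032, -0.084, 0.016, -0.041, -0.035], 'joint_efforts': [-0.0, -44.846, -23.128, -0.0, 0.005, 0.0], 'position': [0.192, 0.515, 0.231], 'tool_rot': [[0.937, -0.001, 0.349], [-0.349, -0.001, 0.937], [-0.0, -1.0, -0.001]], 'ft_force': [-0.089, -0.265, -0.123], 'wrist_torque': [0.019, 0.036, 0.007], 'grip_width': 0.086}
scene {'camera_matrix': [[472.3677, 0.0, 315.0465], [0.0, 472.3677, 241.3042], [0.0, 0.0, 1.0]], 'R': [[0.0872, 0.9962, -0.0083], [0.5973, -0.0589, -0.7999], [-0.7973, 0.0648, -0.6001]], 't': [-0.0479, -0.2325, 1.2619]}
top {'camera_matrix': [[440.5527, 0.0, 319.2385], [0.0, 440.5527, 238.4501], [0.0, 0.0, 1.0]], 'R': [[-0.0601, -0.9982, -0.0043], [-0.9771, 0.0597, -0.2043], [0.2042, -0.0081, -0.9789]], 't': [0.0417, 0.554, 0.891]}
wrist {'camera_matrix': [[364.2659, 0.0, 319.4752], [0.0, 364.2659, 245.9998], [0.0, 0.0, 1.0]], 'mount': [[0.0002, 0.9476, 0.3194, -0.0817], [-0.0003, -0.3194, 0.9476, -0.1428], [1.0, -0.0003, 0.0002, -0.0012], [0.0, 0.0, 0.0, 1.0]]}
```

View pics/scene0.png

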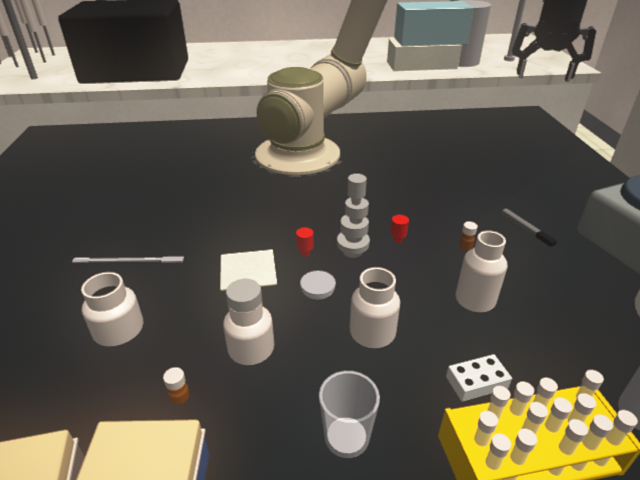

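View pics/top0.png

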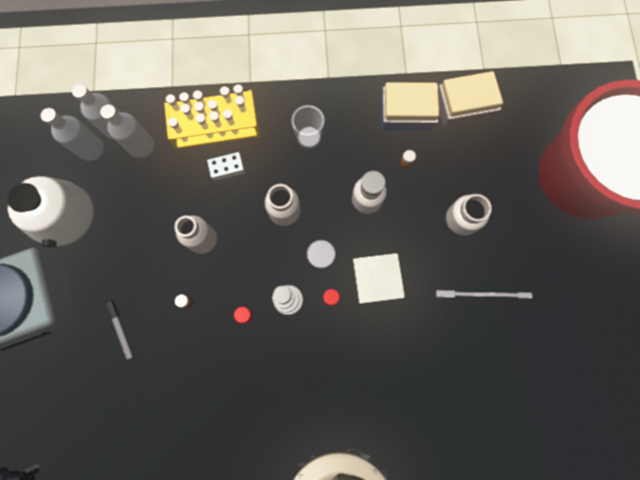

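View pics/wrist0.png

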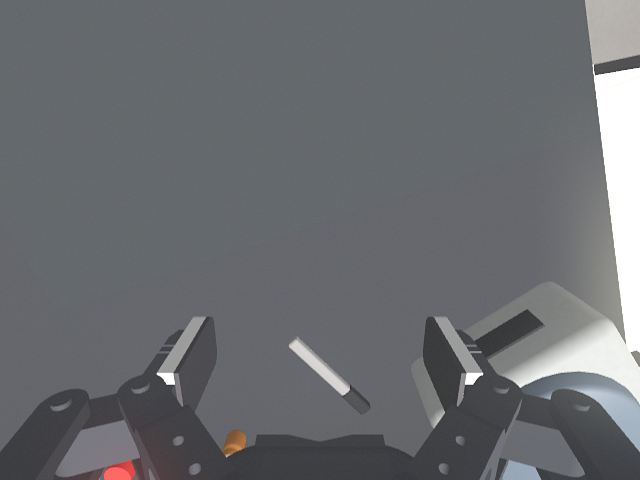

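```bash
python3 - <<'E'
import cv2
s=cv2.imread('pics/scene0.png');t=cv2.imread('pics/top0.png')
def c(im,n,x,y,w,h,f):
    cv2.imwrite(f'pics/{n}.png',cv2.resize(im[y:y+h,x:x+w],None,fx=f,fy=f,interpolation=cv2.INTER_CUBIC))
c(s,'c1',280,160,150,110,5)
c(t,'c2',160,170,160,120,5)
c(t,'c3',340,160,160,120,5)
c(t,'c4',225,235,120,90,6)
E
```

```text
(no output)
```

View pics/c1.png

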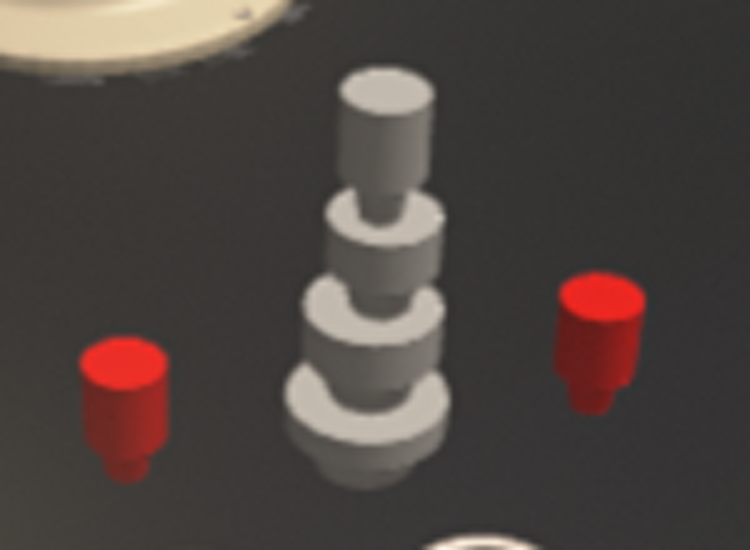

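View pics/c2.png

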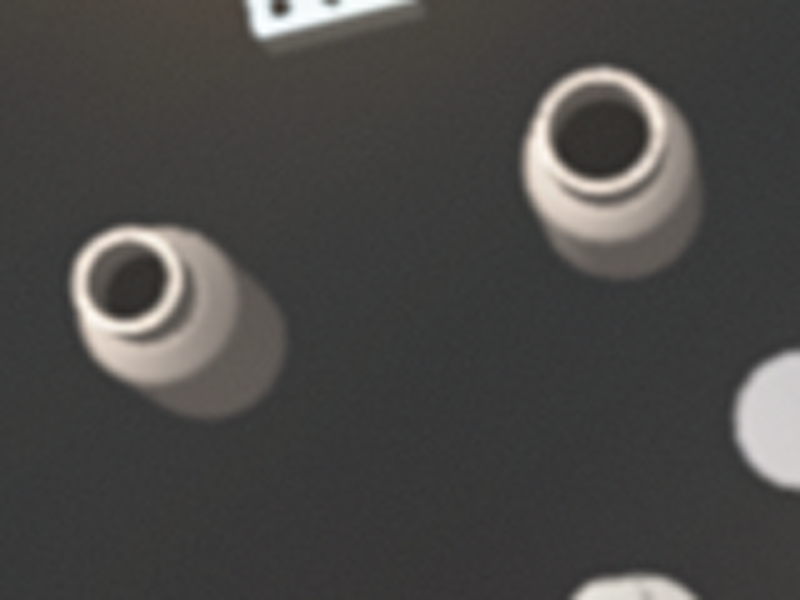

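View pics/c3.png

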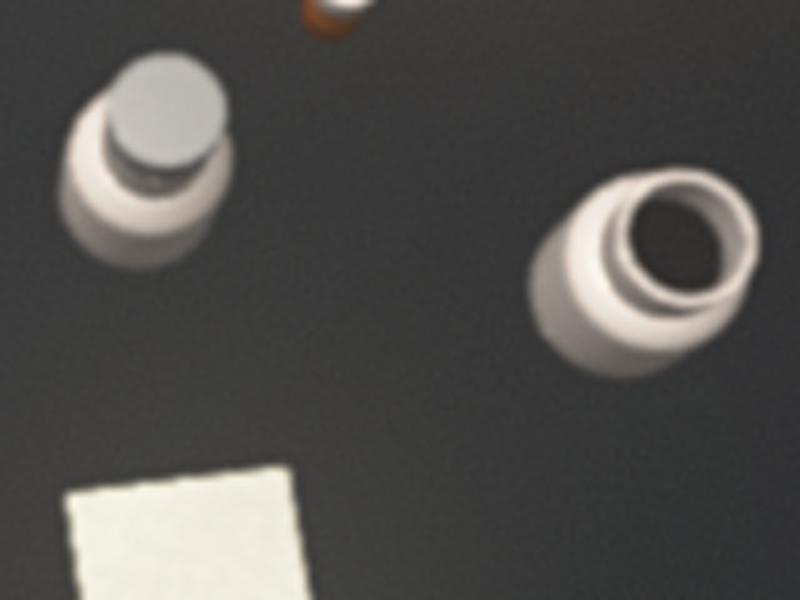

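View pics/c4.png

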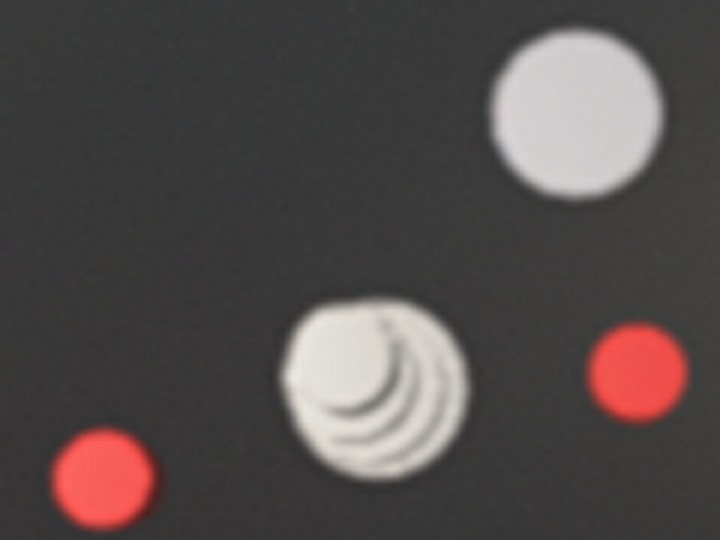

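```bash
cat > h.py <<'E'
import numpy as np, cv2
from rig import env
def ray(cam,px,z):
    m=env.camera_model(cam);K,R,t=map(np.array,(m['camera_matrix'],m['R'],m['t']))
    d=R.T@np.linalg.inv(K)@np.array([px[0],px[1],1.]);c=-R.T@t
    return (c+d*(z-c[2])/d[2])
def proj(cam,X):
    m=env.camera_model(cam);K,R,t=map(np.array,(m['camera_matrix'],m['R'],m['t']))
    p=(np.atleast_2d(X)@R.T+t)@K.T; return p[:,:2]/p[:,2:]
def circ(c,r,z):
    a=np.linspace(0,2*np.pi,60);return np.c_[c[0]+r*np.cos(a),c[1]+r*np.sin(a),0*a+z]
def crop(im,n,x,y,w,h,f): # im BGR
    cv2.imwrite(f'pics/{n}.png',cv2.resize(im[y:y+h,x:x+w],None,fx=f,fy=f,interpolation=cv2.INTER_CUBIC))
def wrist_cam():
    o=env.observe();m=env.camera_model('wrist');M=np.array(m['mount']);T=np.eye(4);T[:3,:3]=o['tool_rot'];T[:3,3]=o['position']
    return T@M,np.array(m['camera_matrix'])
def wray(px,z,TK):
    T,K=TK;d=T[:3,:3]@np.linalg.inv(K)@np.array([px[0],px[1],1.]);c=T[:3,3];return c+d*(z-c[2])/d[2]
E
python3 - <<'E'
from h import *
P={'large':((280.6,196.4),.112),'medium':((185.9,226.3),.130),'jar':((477.2,207.8),.095),'small':((281.7,294.5),.164),'sleeve':((288,299.7),.032),
'redL':((242,315),.05),'redR':((331.3,297),.05),'disc':((321,254),.01),'closed':((373.5,182),.122),'m1':((354.5,257.5),.006),'m2':((399,254),.006),'m3':((405,300),.006),'m4':((360,303),.006)}
for k,(p,z) in P.items(): print(k,np.round(ray('top',p,z),4))
for k,p,z in [('small',(357.2,178.2),.164),('sleeve',(353.5,239.5),.032),('jar',(104,292),.095),('large',(377,285),.112),('medium',(490,243),.13)]:
    print('sc',k,np.round(ray('scene',p,z),4))
s=cv2.imread('pics/scene0.png')
S=4;b=cv2.resize(s,None,fx=S,fy=S,interpolation=cv2.INTER_CUBIC)
for k,r in [('large',.026),('medium',.021),('jar',.029),('small',.016),('sleeve',.031)]:
    p,z=P[k];c=ray('top',p,z);q=proj('scene',circ(c,r,z));cv2.polylines(b,[np.int32((q+.5)*S-.5)],True,(0,0,255),1)
cv2.imwrite('pics/o1.png',b[160*S:345*S,330*S:520*S]);cv2.imwrite('pics/o2.png',b[260*S:350*S,70*S:160*S])
E
```

```text
large [0.6376 0.083  0.112 ]
medium [0.5813 0.2732 0.13  ]
jar [ 0.5929 -0.3253  0.095 ]
small [0.4314 0.085  0.164 ]
sleeve [0.4306 0.083  0.032 ]
redL [0.4033 0.1794 0.05  ]
redR [ 0.4295 -0.0097  0.05  ]
disc [0.5295 0.0059 0.01  ]
closed [ 0.6536 -0.1098  0.122 ]
m1 [ 0.5176 -0.0689  0.006 ]
m2 [ 0.5195 -0.1695  0.006 ]
m3 [ 0.4163 -0.1727  0.006 ]
m4 [ 0.4157 -0.0732  0.006 ]
sc small [0.4331 0.0854 0.164 ]
sc sleeve [0.4346 0.084  0.032 ]
sc jar [ 0.6105 -0.3174  0.095 ]
sc large [0.6526 0.0814 0.112 ]
sc medium [0.5941 0.2677 0.13  ]
```

View pics/o1.png

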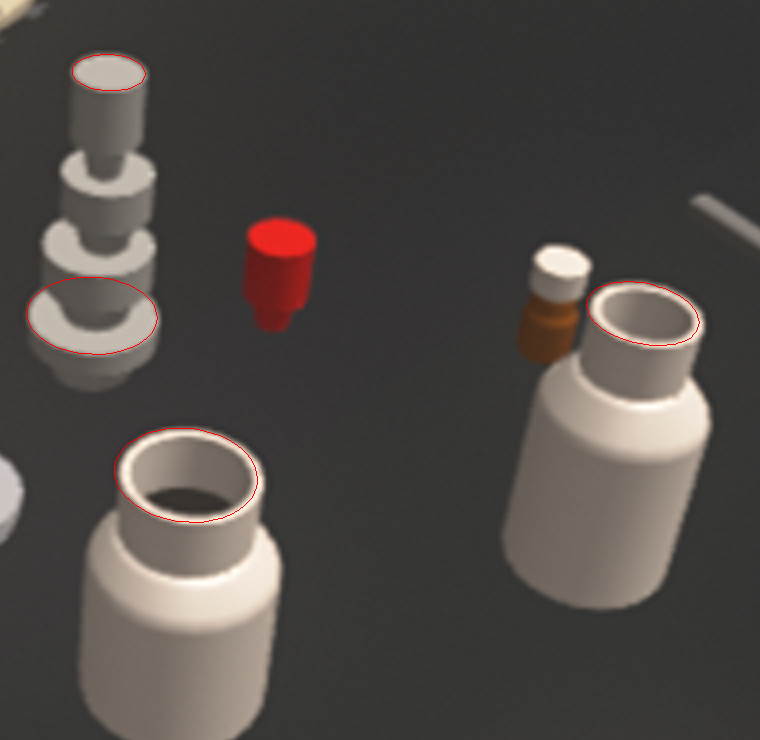

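View pics/o2.png

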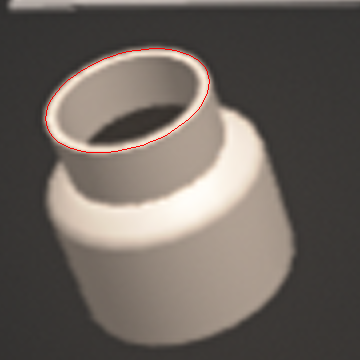

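Call:
{"name": "servo_tool", "arguments": {"rows": [1,0.02,-0.036,0.002,0,0,1.7,1,0.02,-0.036,0.002,0,0,1.7,1,0.02,-0.036,0.002,0,0,1.7,1,0.02,-0.036,0.002,0,0,1.7,1,0.02,-0.036,0.002,0,0,1.7,1,0.02,-0.036,0.002,0,0,1.7,1,0.02,-0.036,0.002,0,0,1.7,1,0.02,-0.036,0.002,0,0,1.7,1,0.02,-0.036,0.002,0,0,1.7,1,0.02,-0.036,0.002,0,0,1.7]}}

```text
time_s: 0.98
position: [0.3925, 0.1534, 0.2515]
tool_rot: [[0.998, 0.0, 0.059], [-0.059, 0.0, 0.998], [0.0, -1.0, 0.0]]
ft_force: [1.2, 0.2, -0.0]
grip_width: 0.0854
```

Call:
{"name": "servo_tool", "arguments": {"rows": [1,0.02,-0.036,0.0,0,0,1.7,1,0.02,-0.036,0.0,0,0,1.7,1,0,0,0,0,0,0,1,0,0,0,0,0,0,1,0,0,0,0,0,0]}}

```text
time_s: 1.4
position: [0.4317, 0.0836, 0.2511]
tool_rot: [[1.0, -0.001, 0.001], [-0.001, 0.0, 1.0], [-0.001, -1.0, 0.0]]
ft_force: [0.0, 0.8, 0.3]
grip_width: 0.0854
```

```bash
python3 - <<'E'
from h import *
TK=wrist_cam(); im=env.get_image('wrist');cv2.imwrite('pics/w1.png',im[:,:,::-1])
o=env.observe();print(o['time_s'],np.round(o['position'],4),np.round(o['tool_rot'],3).tolist(),np.round(o['ft_force'],2))
T,K=TK
def pw(X):
    c=(np.array(X)-T[:3,3])@T[:3,:3]; p=c@K.T; return p[:2]/p[2]
for n,X in dict(small=(.432,.085,.164),med=(.432,.085,.112),sl=(.432,.085,.032),large=(.6376,.083,.112)).items(): print(n,pw(X))
np.save('TK.npy',T)
E
```

```text
1.45 [0.4315 0.0841 0.2512] [[1.0, -0.001, 0.0], [-0.0, 0.0, 1.0], [-0.001, -1.0, 0.0]] [-0.35  0.15  0.84]
small [323.46574848 253.05948243]
med [322.73983227 231.30028225]
sl [322.00132318 209.16361302]
large [320.46088387 431.66859901]
```

View pics/w1.png

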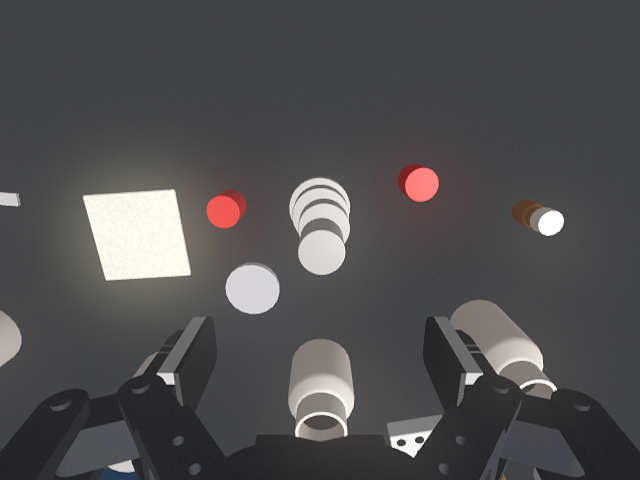

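Call:
{"name": "servo_tool", "arguments": {"rows": [1,0,0,-0.02,0,0,0,1,0,0,-0.02,0,0,0,1,0,0,-0.02,0,0,0,1,0,0,-0.02,0,0,0,1,0,0,-0.02,0,0,0,1,0,0,-0.016,0,0,0,1,0,0,0,0,0,0,1,0,0,0,0,0,0]}}

```text
time_s: 2.12
position: [0.4316, 0.0844, 0.1355]
tool_rot: [[1.0, -0.001, -0.001], [0.001, 0.0, 1.0], [-0.001, -1.0, 0.0]]
ft_force: [0.2, -0.1, 0.8]
grip_width: 0.0856
```

Call:
{"name": "servo_tool", "arguments": {"rows": [0,0,0,0,0,0,0,0,0,0,0,0,0,0,0,0,0,0,0,0,0,0,0,0,0,0,0,0,0,0,0,0,0,0,0,0,0,0,0,0,0,0,0,0,0,0,0,0,0], "force": 25}}

```text
time_s: 2.7
position: [0.4325, 0.0834, 0.1358]
tool_rot: [[1.0, 0.001, 0.001], [-0.001, 0.0, 1.0], [0.001, -1.0, 0.0]]
ft_force: [0.5, 1.6, 5.1]
grip_width: 0.0311
```

```bash
python3 - <<'E'
from h import *
im=env.get_image('scene')[:,:,::-1];crop(im,'s1',280,100,200,180,4)
o=env.observe();print(o['time_s'],np.round(o['position'],4),np.round(o['ft_force'],2),o['grip_width'])
im=env.get_image('wrist')[:,:,::-1];cv2.imwrite('pics/w2.png',im)
E
```

```text
2.75 [0.4325 0.0834 0.1358] [-0.19  1.84  6.4 ] 0.031377173599454904
```

View pics/s1.png

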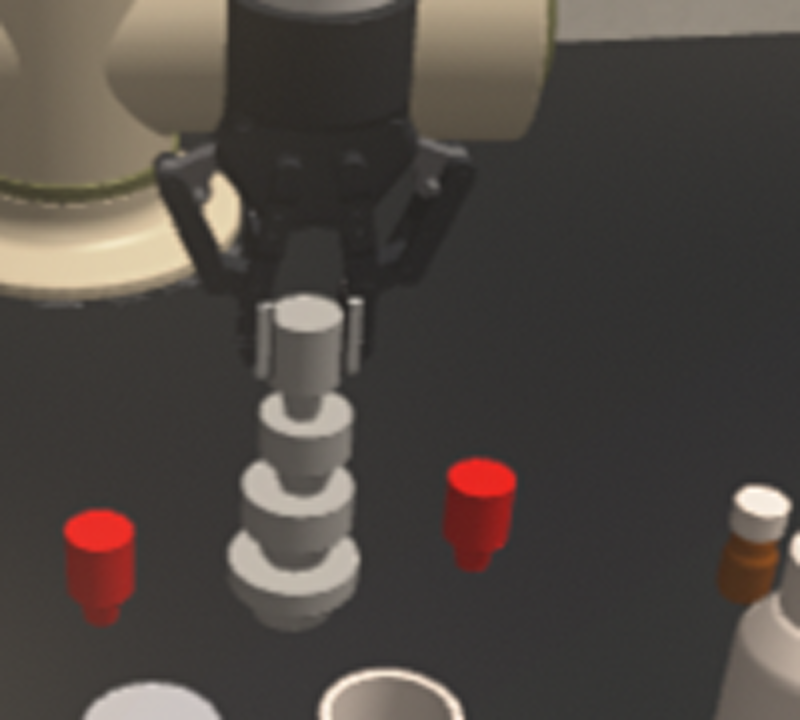

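View pics/w2.png

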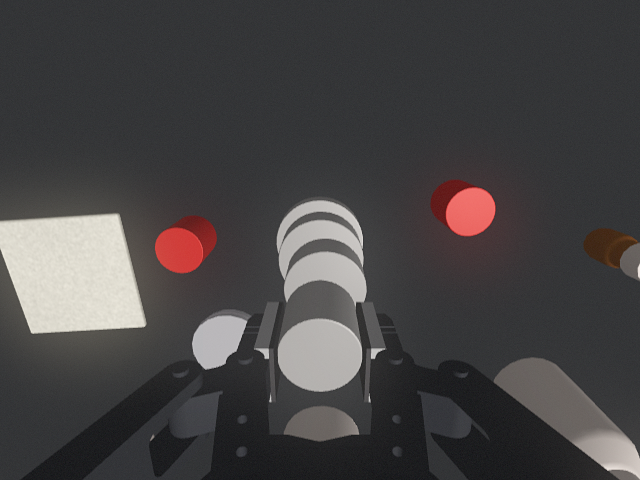

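Call:
{"name": "servo_tool", "arguments": {"rows": [0,0,0,0.004,0,0,0,0,0,0,0.008,0,0,0,0,0,0,0.015,0,0,0,0,0,0,0.02,0,0,0,0,0.003,-0.02,0.01,0,0,0,0,0.007,-0.03,0,0,0,0,0,0.007,-0.03,0,0,0,0,0,0.007,-0.03,0,0,0,0,0,0.007,-0.03,0,0,0,0,0,0.004,-0.03,0,0,0,0]}}

```text
time_s: 3.63
position: [0.4673, -0.0883, 0.1928]
tool_rot: [[1.0, 0.0, 0.001], [-0.001, -0.0, 1.0], [0.0, -1.0, -0.0]]
ft_force: [-0.3, 1.4, 0.3]
grip_width: 0.0313
```

Call:
{"name": "servo_tool", "arguments": {"rows": [0,0,-0.025,-0.01,0,0,0,0,0,-0.01,-0.02,0,0,0,0,0,0,-0.03,0,0,0,0,0,0,-0.03,0,0,0,0,0,0,-0.03,0,0,0,0,0,0,-0.02,0,0,0,0,0,0,-0.01,0,0,0,0,0,0,0,0,0,0,0,0,0,0,0,0,0]}}

```text
time_s: 4.38
position: [0.4672, -0.1218, 0.0426]
tool_rot: [[1.0, -0.001, 0.001], [-0.001, 0.0, 1.0], [-0.001, -1.0, 0.0]]
ft_force: [0.0, -0.3, -0.4]
grip_width: 0.0311
```

```bash
python3 - <<'E'
from h import *
im=env.get_image('scene')[:,:,::-1];crop(im,'s2',200,120,200,180,4)
o=env.observe();print(o['time_s'],np.round(o['position'],4),np.round(o['ft_force'],2),o['grip_width'])
E
```

```text
4.4333 [ 0.4675 -0.1219  0.0432] [ 1.38  0.41 -0.08] 0.031046893223798635
```

View pics/s2.png

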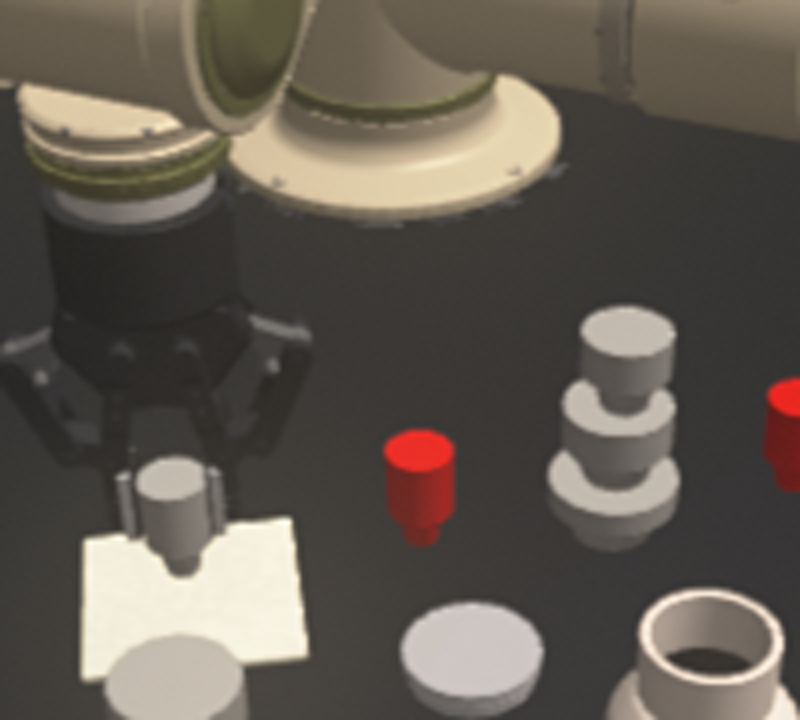

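Call:
{"name": "servo_tool", "arguments": {"rows": [0,0,0,-0.003,0,0,0,0,0,0,-0.003,0,0,0,0,0,0,-0.003,0,0,0,0,0,0,0,0,0,0,0,0,0,0,0,0,0]}}

```text
time_s: 4.85
position: [0.4671, -0.1216, 0.0333]
tool_rot: [[1.0, -0.0, 0.001], [-0.001, 0.0, 1.0], [-0.0, -1.0, 0.0]]
ft_force: [-0.4, -0.1, 0.6]
grip_width: 0.0308
```

Call:
{"name": "servo_tool", "arguments": {"rows": [0,0,0,-0.0015,0,0,0,0,0,0,0,0,0,0,0,0,0,-0.001,0,0,0,0,0,0,0,0,0,0]}}

```text
time_s: 5.18
position: [0.4671, -0.1217, 0.0307]
tool_rot: [[1.0, -0.0, 0.001], [-0.001, 0.0, 1.0], [-0.0, -1.0, 0.0]]
ft_force: [-0.1, 0.9, -0.0]
grip_width: 0.0312
```

Call:
{"name": "servo_tool", "arguments": {"rows": [0,0,0,-0.001,0,0,0,0,0,0,0,0,0,0,0,0,0,0,0,0,0]}}

```text
time_s: 5.43
position: [0.4671, -0.1217, 0.0299]
tool_rot: [[1.0, 0.0, 0.001], [-0.001, -0.0, 1.0], [0.0, -1.0, -0.0]]
ft_force: [-0.8, -0.8, 2.3]
grip_width: 0.0313
```

Call:
{"name": "servo_tool", "arguments": {"rows": [0,0,0,-0.001,0,0,0,0,0,0,0,0,0,0,0,0,0,0,0,0,0]}}

```text
time_s: 5.68
position: [0.4674, -0.1217, 0.0298]
tool_rot: [[1.0, 0.001, 0.001], [-0.001, -0.001, 1.0], [0.001, -1.0, -0.001]]
ft_force: [-2.6, 1.8, 12.7]
grip_width: 0.0311
```

Call:
{"name": "servo_tool", "arguments": {"rows": [0,0,0,0.001,0,0,0,0.42,0,0,0,0,0,0,0.45,0,0,0,0,0,0,0.6,0,0,0,0,0,0,0.8,0,0,0,0,0,0,0.8,0,0,0,0,0,0,0.8,0,0,0,0,0,0]}}

```text
time_s: 6.27
position: [0.4671, -0.1216, 0.0297]
tool_rot: [[1.0, -0.0, 0.001], [-0.001, 0.0, 1.0], [-0.0, -1.0, 0.0]]
ft_force: [0.2, -0.2, -0.2]
grip_width: 0.0684
```

Call:
{"name": "servo_tool", "arguments": {"rows": [0.8,0,0,0.02,0,0,0,0.8,0,0,0.03,0,0,0,0.8,0,0,0.03,0,0,0,0.8,0,0,0.03,0,0,0,0.8,0,0,0.03,0,0,0,0.8,0,0.01,0.03,0,0,0,0.8,-0.005,0.02,0.02,0,0,0,0.8,-0.005,0.03,0,0,0,0,0.8,-0.005,0.03,0,0,0,0,0.8,-0.01,0.03,0,0,0,0]}}

```text
time_s: 7.1
position: [0.442, -0.0006, 0.2201]
tool_rot: [[1.0, 0.001, 0.001], [-0.001, -0.0, 1.0], [0.001, -1.0, -0.0]]
ft_force: [-0.5, 0.8, -0.6]
grip_width: 0.0683
```

Call:
{"name": "servo_tool", "arguments": {"rows": [1,-0.005,0.03,0,0,0,0,1,-0.005,0.03,0,0,0,0,1,0,0.026,0,0,0,0,1,0,0,0,0,0,0,1,0,0,0,0,0,0,1,0,0,0,0,0,0]}}

```text
time_s: 7.6
position: [0.4321, 0.084, 0.2197]
tool_rot: [[1.0, -0.0, 0.001], [-0.001, -0.0, 1.0], [-0.0, -1.0, -0.0]]
ft_force: [0.1, 0.2, -0.6]
grip_width: 0.0857
```

```bash
python3 - <<'E'
from h import *
TK=wrist_cam();np.save('TK.npy',TK[0]);im=env.get_image('wrist')[:,:,::-1];cv2.imwrite('pics/w3.png',im)
o=env.observe();print(o['time_s'],np.round(o['position'],4),np.round(o['ft_force'],2),o['grip_width'])
im=env.get_image('scene')[:,:,::-1];crop(im,'s3',200,120,200,180,4)
E
```

```text
7.65 [0.4322 0.0837 0.2197] [-0.01 -0.2  -0.69] 0.08523565017940299
```

View pics/w3.png

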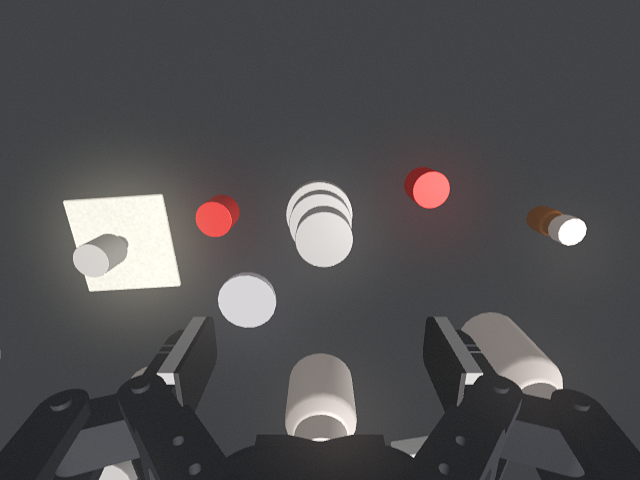

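View pics/s3.png

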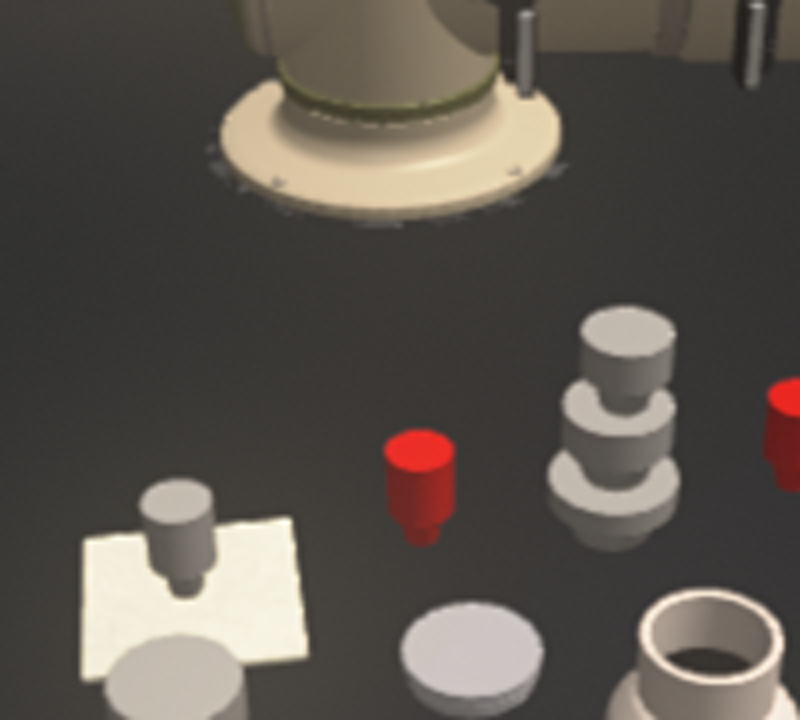

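```bash
python3 - <<'E'
from h import *
T=np.load('TK.npy');K=np.array(env.camera_model('wrist')['camera_matrix'])
print(wray((323.5,238.5),.112,(T,K)),wray((96,260),.058,(T,K)), wray((319.5,213),.032,(T,K)))
im=cv2.imread('pics/w3.png');crop(im,'w3c',260,160,120,120,5)
E
```

```text
[0.42871173 0.08558533 0.112     ] [ 0.46564394 -0.1170591   0.058     ] [0.42901984 0.08272728 0.032     ]
```

View pics/w3c.png

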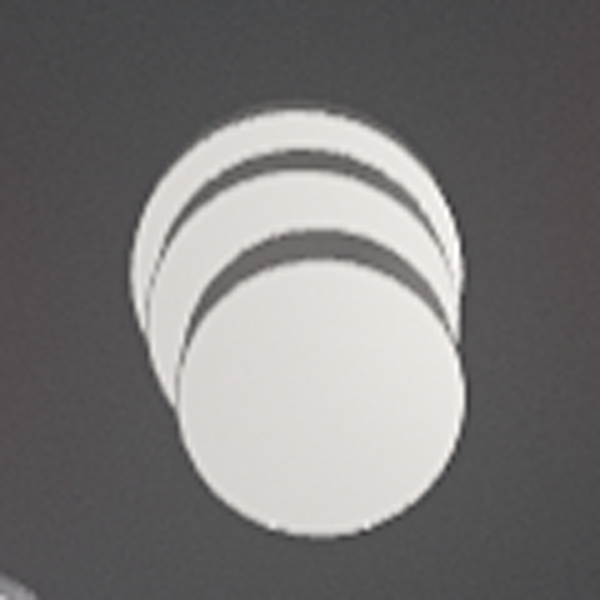

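Call:
{"name": "servo_tool", "arguments": {"rows": [1,-0.001,0.0015,-0.025,0,0,0,1,0,0,-0.025,0,0,0,1,0,0,-0.025,0,0,0,1,0,0,-0.025,0,0,0,1,0,0,-0.018,0,0,0,1,0,0,-0.01,0,0,0,1,0,0,0,0,0,0,1,0,0,0,0,0,0]}}

```text
time_s: 8.37
position: [0.4313, 0.0852, 0.0918]
tool_rot: [[1.0, -0.001, 0.002], [-0.002, 0.0, 1.0], [-0.001, -1.0, 0.0]]
ft_force: [-0.1, 0.3, 1.3]
grip_width: 0.0855
```

Call:
{"name": "servo_tool", "arguments": {"rows": [0,0,0,0,0,0,0,0,0,0,0,0,0,0,0,0,0,0,0,0,0,0,0,0,0,0,0,0,0,0,0,0,0,0,0,0,0,0,0,0,0,0], "force": 30}}

```text
time_s: 8.87
position: [0.4315, 0.0859, 0.0925]
tool_rot: [[1.0, 0.002, 0.001], [-0.001, 0.0, 1.0], [0.002, -1.0, 0.0]]
ft_force: [-1.3, 0.8, 5.0]
grip_width: 0.0406
```

Call:
{"name": "servo_tool", "arguments": {"rows": [0,0,0,0.004,0,0,0,0,0,0,0.008,0,0,0,0,0,0,0.015,0,0,0,0,0,0,0.025,0,0,0,0,0,0,0.03,0,0,0,0,0,0,0.03,0,0,0,0,0,0,0.02,0,0,0,0,0,0,0,0,0,0,0,0,0,0,0,0,0]}}

```text
time_s: 9.62
position: [0.4311, 0.0859, 0.2247]
tool_rot: [[1.0, 0.002, 0.001], [-0.001, -0.0, 1.0], [0.002, -1.0, -0.0]]
ft_force: [-0.2, 0.5, -1.0]
grip_width: 0.0407
```

```bash
python3 - <<'E'
from h import *
TK=wrist_cam();np.save('TK4.npy',TK[0]);im=env.get_image('wrist')[:,:,::-1];cv2.imwrite('pics/w4.png',im)
o=env.observe();print(o['time_s'],np.round(o['position'],4),np.round(o['ft_force'],2),o['grip_width'])
im=env.get_image('scene')[:,:,::-1];crop(im,'s4',280,60,200,180,4)
E
```

```text
9.6667 [0.4306 0.0859 0.2236] [ 0.96  1.04 -0.1 ] 0.04110835589935578
```

View pics/w4.png

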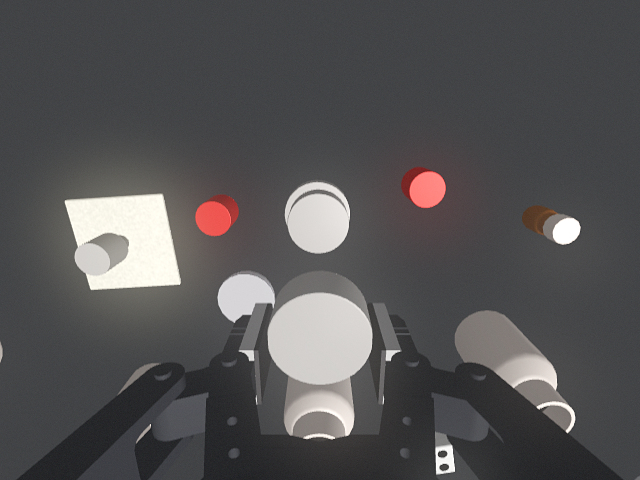

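View pics/s4.png

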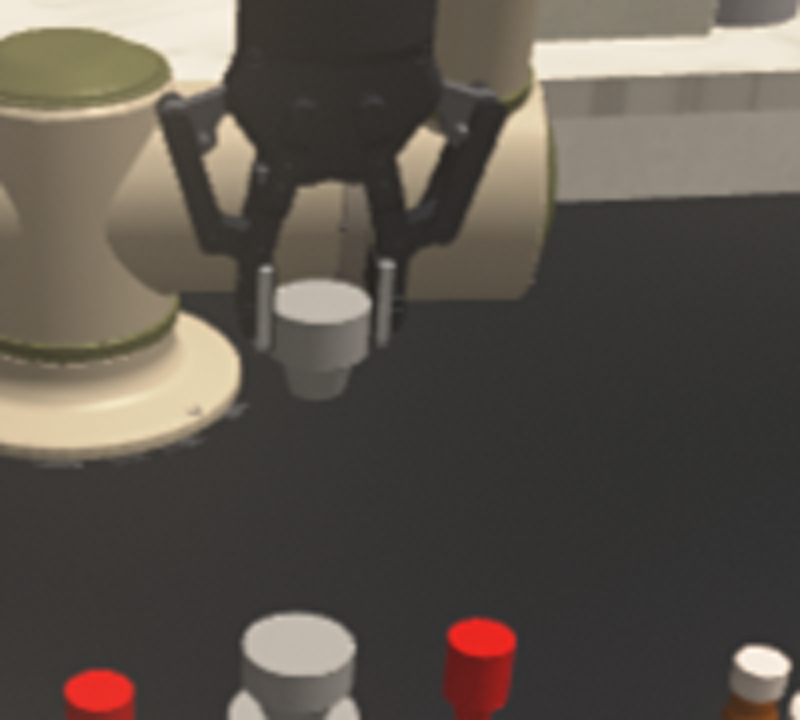

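Call:
{"name": "servo_tool", "arguments": {"rows": [0,0.021,0.014,0.001,0,0,0,0,0.021,0.014,0,0,0,0,0,0.021,0.014,0,0,0,0,0,0.021,0.014,0,0,0,0,0,0.021,0.014,0,0,0,0,0,0.021,0.014,0,0,0,0,0,0.021,0.014,0,0,0,0,0,0.021,0.014,0,0,0,0,0,0,0,0,0,0,0,0,0,0,0,0,0,0]}}

```text
time_s: 10.55
position: [0.599, 0.1982, 0.2225]
tool_rot: [[1.0, -0.004, -0.0], [0.0, -0.001, 1.0], [-0.004, -1.0, -0.001]]
ft_force: [0.0, -0.4, -0.4]
grip_width: 0.0408
```

Call:
{"name": "servo_tool", "arguments": {"rows": [0,0,0,0,0,0,0,0,0,0,0,0,0,0]}}

```text
time_s: 10.72
position: [0.5984, 0.1974, 0.2245]
tool_rot: [[1.0, -0.001, 0.001], [-0.001, -0.0, 1.0], [-0.001, -1.0, -0.0]]
ft_force: [-0.5, -0.0, 0.8]
grip_width: 0.0412
```

```bash
python3 - <<'E'
from h import *
TK=wrist_cam();np.save('TK5.npy',TK[0]);im=env.get_image('wrist')[:,:,::-1];cv2.imwrite('pics/w5.png',im)
o=env.observe();print(o['time_s'],np.round(o['position'],4),np.round(o['tool_rot'],3).tolist(),o['grip_width'])
T=np.load('TK4.npy');K=TK[1]
print(wray((320,332),.2431,(T,K)),wray((318,222),.072,(T,K)))
E
```

```text
10.7667 [0.5985 0.1974 0.2248] [[1.0, -0.001, 0.001], [-0.001, -0.0, 1.0], [-0.001, -1.0, -0.0]] 0.04080911199522352
[0.42640332 0.08470983 0.2431    ] [0.42771327 0.08332142 0.072     ]
```

View pics/w5.png

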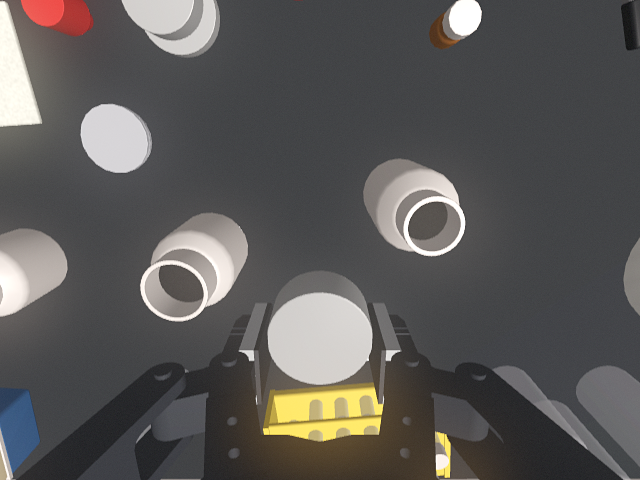

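```bash
python3 - <<'E'
from h import *
im=cv2.imread('pics/w5.png');crop(im,'w5a',380,170,110,110,6);crop(im,'w5b',125,240,110,100,6);crop(im,'w5c',240,255,160,140,5)
E
```

```text
(no output)
```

View pics/w5a.png

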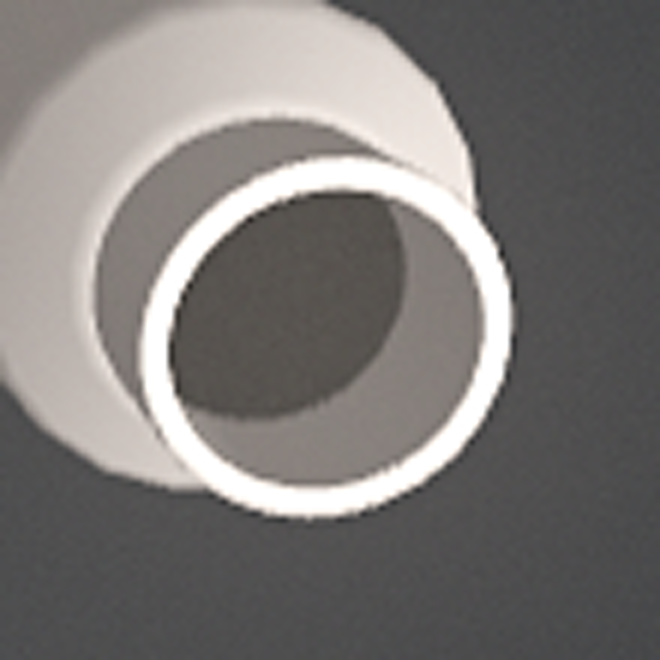

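View pics/w5b.png

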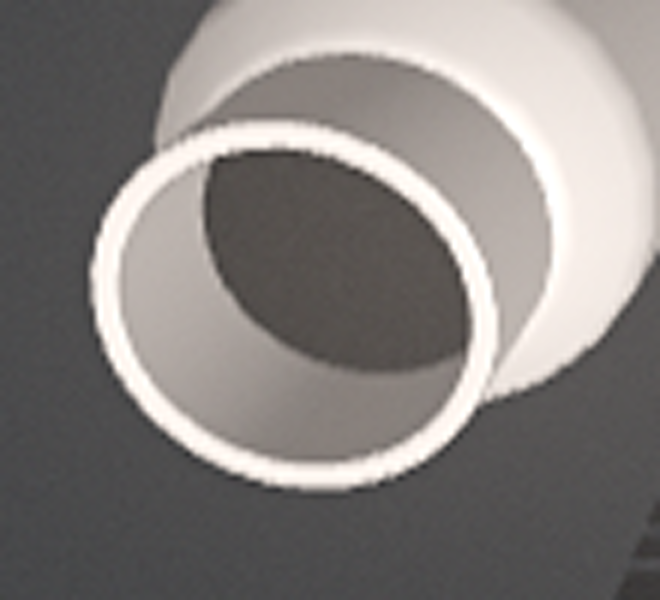

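View pics/w5c.png

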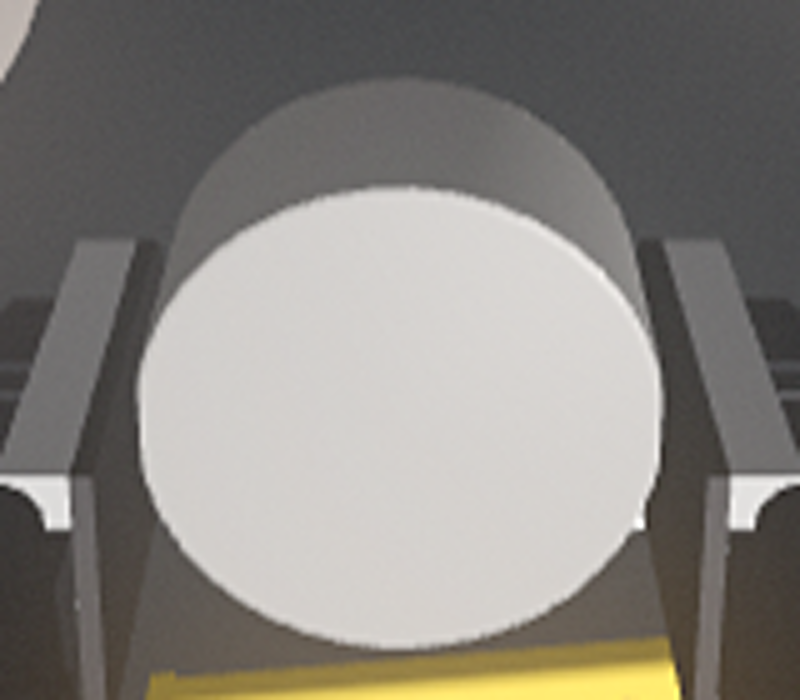

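```bash
cat >> h.py <<'E'
from scipy.optimize import least_squares
def wproj(X,T,K):
    p=((X-T[:3,3])@T[:3,:3])@K.T; return p[:,:2]/p[:,2:]
def fitbox(box,r,T,z=None,g=None):
    K=np.array(env.camera_model('wrist')['camera_matrix']);box=np.array(box,float)
    c0=wray(((box[0]+box[1])/2,(box[2]+box[3])/2),z if z else g,(T,K))
    def f(p):
        q=wproj(circ(p[:2],r,z if z else p[2]),T,K);return [q[:,0].min()-box[0],q[:,0].max()-box[1],q[:,1].min()-box[2],q[:,1].max()-box[3]]
    s=least_squares(f,c0[:2] if z else c0);return np.round(s.x,4),np.round(s.fun,2)
E
python3 - <<'E'
from h import *
T=np.load('TK5.npy')
def b(x0,x1,y0,y1,ox,oy,s): return [(x0)/s+ox-.5+.5/s,(x1)/s+ox-.5+.5/s,(y0)/s+oy-.5+.5/s,(y1)/s+oy-.5+.5/s]
print('held',fitbox(b(138,661,187,649,240,255,5),.021,T,z=.2448),fitbox(b(138,661,187,649,240,255,5),.021,T,g=.2448))
print('med',fitbox(b(141,512,155,518,380,170,6),.021,T,z=.130),fitbox(b(141,512,155,518,380,170,6),.021,T,g=.130))
print('large',fitbox(b(92,497,119,490,125,240,6),.026,T,z=.112),fitbox(b(92,497,119,490,125,240,6),.026,T,g=.112))
T=np.load('TK.npy')
print('medstack',fitbox(b(178,464,260,537,260,160,5),.021,T,z=.112))
E
```

```text
held (array([0.5964, 0.196 ]), array([-1.74,  1.74, -0.44,  0.74])) (array([0.5982, 0.196 , 0.2418]), array([-0.45,  0.45,  0.5 , -0.54]))
med (array([0.5823, 0.2734]), array([-0.34,  0.34,  0.24, -0.25])) (array([0.5824, 0.2735, 0.1296]), array([-0.29,  0.28,  0.29, -0.3 ]))
large (array([0.6388, 0.0836]), array([-0.22,  0.22,  0.3 , -0.32])) (array([0.6387, 0.0837, 0.1122]), array([-0.25,  0.25,  0.27, -0.29]))
medstack (array([0.4298, 0.0858]), array([-0.5 ,  0.5 , -0.  ,  0.03]))
```

Call:
{"name": "servo_tool", "arguments": {"rows": [0,-0.003,0.015,0,0,0,0,0,-0.004,0.02,0,0,0,0,0,-0.004,0.02,-0.005,0,0,0,0,-0.0035,0.0164,-0.01,0,0,0,0,-0.001,0.006,-0.02,0,0,0,0,0,0,-0.02,0,0,0,0,0,0,-0.005,0,0,0,0,0,0,0,0,0,0,0,0,0,0,0,0,0,0,0,0,0,0,0,0]}}

```text
time_s: 11.6
position: [0.5841, 0.2753, 0.1664]
tool_rot: [[1.0, 0.002, 0.001], [-0.001, 0.001, 1.0], [0.002, -1.0, 0.001]]
ft_force: [0.5, 0.1, -0.4]
grip_width: 0.0407
```

```bash
python3 - <<'E'
from h import *
o=env.observe();print(o['time_s'],np.round(o['position'],4),np.round(o['ft_force'],2),o['grip_width'])
im=env.get_image('scene')[:,:,::-1];crop(im,'s6',420,150,150,120,5)
im=env.get_image('top')[:,:,::-1];crop(im,'t6',140,160,150,120,5)
E
```

```text
11.6 [0.5841 0.2753 0.1664] [ 0.47  0.11 -0.41] 0.04069847725784547
```

View pics/s6.png

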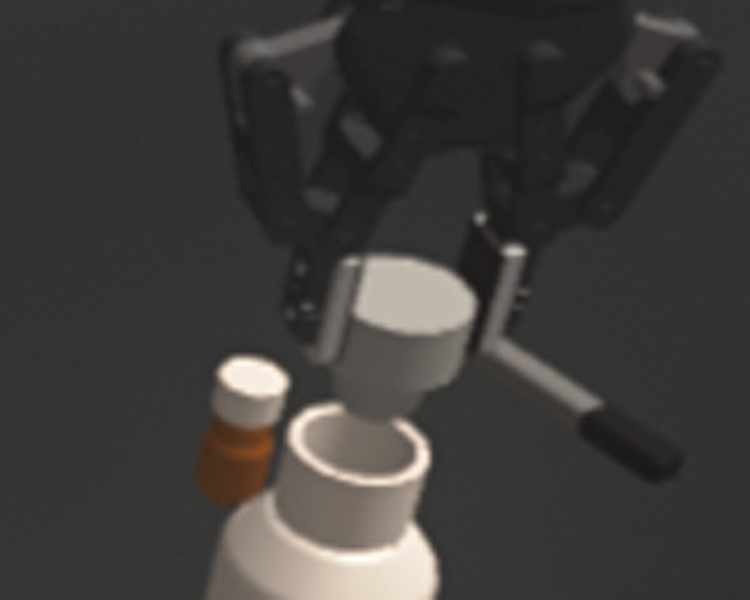

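View pics/t6.png

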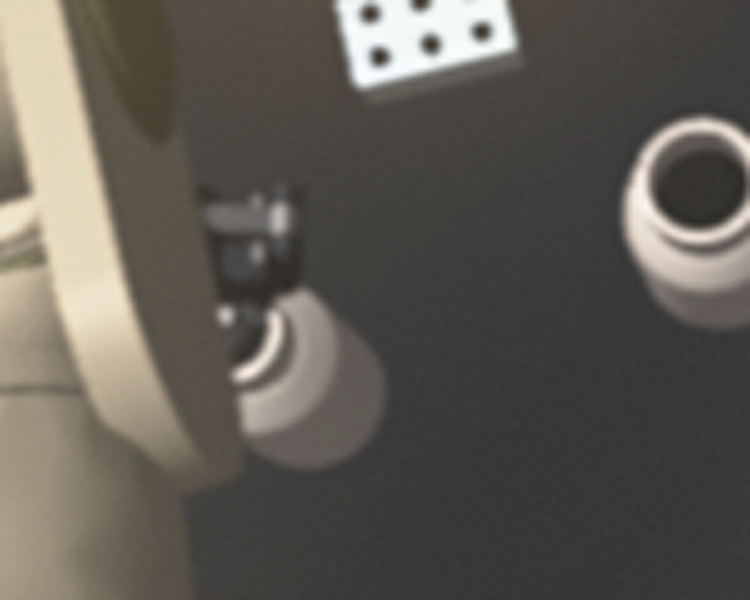

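Call:
{"name": "servo_tool", "arguments": {"rows": [0,0,0,-0.006,0,0,0,0,0,0,-0.006,0,0,0,0,0,0,-0.004,0,0,0,0,0,0,-0.003,0,0,0,0,0,0,0,0,0,0,0,0,0,0,0,0,0]}}

```text
time_s: 12.2
position: [0.5836, 0.2752, 0.1456]
tool_rot: [[1.0, -0.0, 0.001], [-0.001, -0.0, 1.0], [-0.0, -1.0, -0.0]]
ft_force: [0.1, 0.8, 0.0]
grip_width: 0.0405
```

Call:
{"name": "servo_tool", "arguments": {"rows": [0,0,0,-0.003,0,0,0,0,0,0,-0.003,0,0,0,0,0,0,0,0,0,0,0,0,0,0,0,0,0]}}

```text
time_s: 12.53
position: [0.5835, 0.2752, 0.1396]
tool_rot: [[1.0, -0.0, 0.001], [-0.001, -0.0, 1.0], [-0.0, -1.0, -0.0]]
ft_force: [-0.6, 0.7, -0.7]
grip_width: 0.0408
```

Call:
{"name": "servo_tool", "arguments": {"rows": [0,0,0,-0.002,0,0,0,0,0,0,-0.002,0,0,0,0,0,0,0,0,0,0,0,0,0,0,0,0,0]}}

```text
time_s: 12.87
position: [0.5835, 0.2752, 0.1356]
tool_rot: [[1.0, -0.0, 0.001], [-0.001, -0.0, 1.0], [-0.0, -1.0, -0.0]]
ft_force: [0.6, 0.2, 0.3]
grip_width: 0.0412
```

Call:
{"name": "servo_tool", "arguments": {"rows": [0,0,0,-0.0015,0,0,0,0,0,0,-0.0005,0,0,0,0,0,0,0,0,0,0,0,0,0,0,0,0,0]}}

```text
time_s: 13.2
position: [0.5836, 0.2753, 0.1338]
tool_rot: [[1.0, 0.0, 0.001], [-0.001, -0.0, 1.0], [0.0, -1.0, -0.0]]
ft_force: [0.3, -0.1, -0.9]
grip_width: 0.041
```

```bash
python3 - <<'E'
from h import *
o=env.observe();print(o['time_s'],np.round(o['position'],4),np.round(o['ft_force'],2),o['grip_width'])
im=env.get_image('scene')[:,:,::-1];crop(im,'s7',420,150,150,120,5)
E
```

```text
13.2 [0.5836 0.2753 0.1338] [ 0.34 -0.06 -0.92] 0.04095787281236284
```

View pics/s7.png

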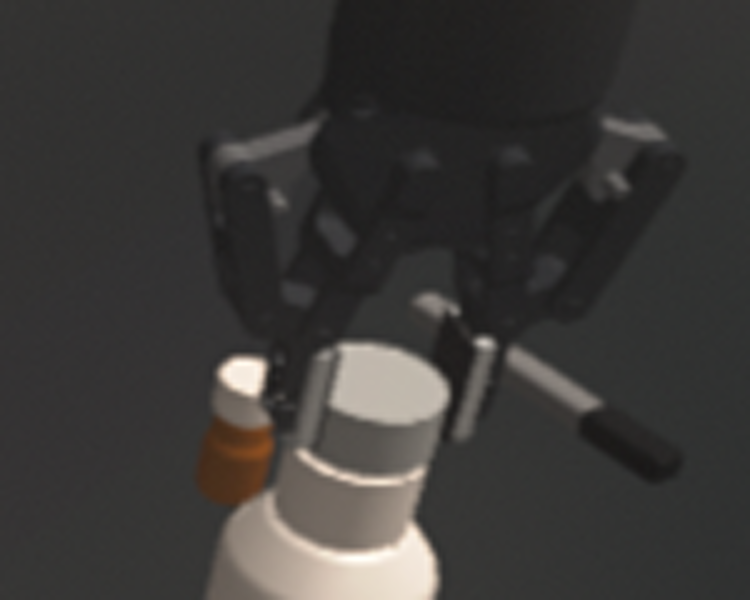

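Inserted; about 1–2 mm from the rim. A few more small steps until contact.

Call:
{"name": "servo_tool", "arguments": {"rows": [0,0,0,-0.001,0,0,0,0,0,0,0,0,0,0,0,0,0,-0.0005,0,0,0,0,0,0,0,0,0,0,0,0,0,0,0,0,0]}}

```text
time_s: 13.67
position: [0.5837, 0.2753, 0.1327]
tool_rot: [[1.0, 0.001, 0.001], [-0.001, 0.0, 1.0], [0.001, -1.0, 0.0]]
ft_force: [0.6, -0.4, 4.3]
grip_width: 0.0407
```

Call:
{"name": "servo_tool", "arguments": {"rows": [0,0,0,-0.001,0,0,0,0,0,0,0,0,0,0,0,0,0,0,0,0,0]}}

```text
time_s: 13.92
position: [0.5838, 0.2753, 0.1326]
tool_rot: [[1.0, 0.002, 0.001], [-0.001, 0.0, 1.0], [0.002, -1.0, 0.0]]
ft_force: [-2.6, -0.6, 8.5]
grip_width: 0.0408
```

Call:
{"name": "servo_tool", "arguments": {"rows": [0,0,0,0.0015,0,0,0,0.5,0,0,0,0,0,0,0.55,0,0,0,0,0,0,0.7,0,0,0,0,0,0,0.8,0,0,0,0,0,0,0.8,0,0,0,0,0,0]}}

```text
time_s: 14.42
position: [0.5836, 0.2752, 0.1326]
tool_rot: [[1.0, -0.0, 0.001], [-0.001, -0.0, 1.0], [-0.0, -1.0, -0.0]]
ft_force: [0.5, 0.0, -1.1]
grip_width: 0.0678
```

Call:
{"name": "servo_tool", "arguments": {"rows": [0.8,0,0,0.01,0,0,0,0.8,0,0,0.02,0,0,0,0.8,0,0,0.03,0,0,0,0.8,0,0,0.03,0,0,0,0.8,-0.01,-0.01,0.01,0,0,0,0.8,-0.02,-0.025,0,0,0,0,0.8,-0.02,-0.025,0,0,0,0,0.8,-0.02,-0.025,0,0,0,0,0.8,-0.02,-0.025,0,0,0,0,0.8,-0.02,-0.025,0,0,0,0]}}

```text
time_s: 15.25
position: [0.4725, 0.1393, 0.2336]
tool_rot: [[1.0, 0.001, 0.0], [-0.0, -0.0, 1.0], [0.001, -1.0, -0.0]]
ft_force: [0.1, -2.0, 0.5]
grip_width: 0.0682
```

Call:
{"name": "servo_tool", "arguments": {"rows": [1,-0.02,-0.025,-0.005,0,0,0,1,-0.015,-0.02,-0.005,0,0,0,1,-0.007,-0.01,-0.005,0,0,0,1,0,0,0,0,0,0,1,0,0,0,0,0,0,1,0,0,0,0,0,0]}}

```text
time_s: 15.75
position: [0.4323, 0.0856, 0.2185]
tool_rot: [[1.0, 0.001, 0.001], [-0.001, 0.0, 1.0], [0.001, -1.0, 0.0]]
ft_force: [-0.7, -0.1, 0.1]
grip_width: 0.085
```

```bash
python3 - <<'E'
from h import *
o=env.observe();print(o['time_s'],np.round(o['position'],4),np.round(o['ft_force'],2),o['grip_width'])
TK=wrist_cam();np.save('TK8.npy',TK[0]);im=env.get_image('wrist')[:,:,::-1];cv2.imwrite('pics/w8.png',im);crop(im,'w8c',260,160,120,120,5)
im=env.get_image('scene')[:,:,::-1];crop(im,'s8',320,150,200,150,4)
E
```

```text
15.75 [0.4323 0.0856 0.2185] [-0.71 -0.1   0.07] 0.08502113267802998
```

View pics/w8c.png

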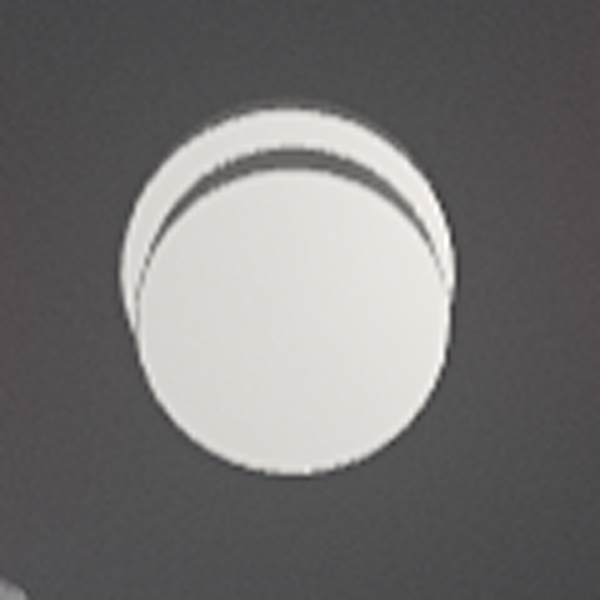

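View pics/s8.png

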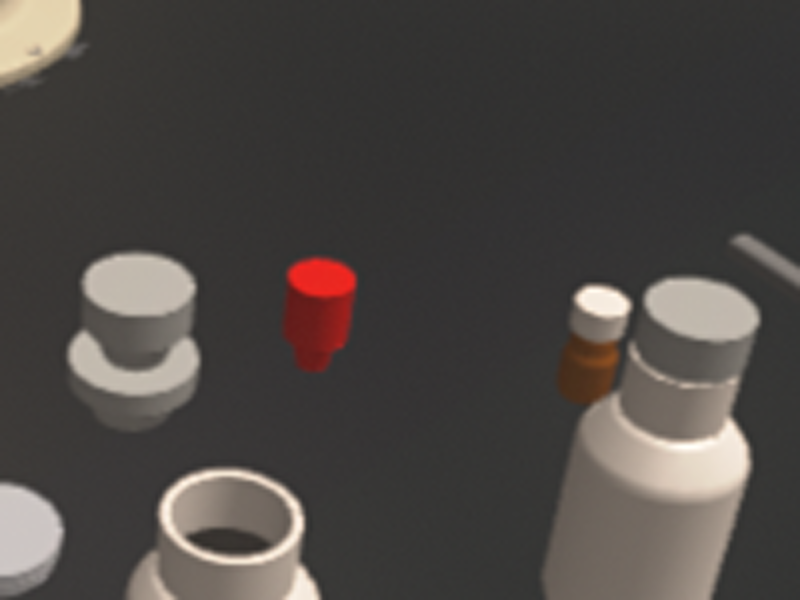

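```bash
python3 - <<'E'
from h import *
T=np.load('TK8.npy')
def b(x0,x1,y0,y1,ox,oy,s): return [(x0)/s+ox-.5+.5/s,(x1)/s+ox-.5+.5/s,(y0)/s+oy-.5+.5/s,(y1)/s+oy-.5+.5/s]
print(fitbox(b(136,450,170,473,260,160,5),.026,T,z=.072))
print(fitbox(b(120,455,108,430,260,160,5),.031,T,z=.032))
E
```

```text
(array([0.4295, 0.0833]), array([-0.24,  0.24, -0.23,  0.27]))
(array([0.4305, 0.0822]), array([ 0.04, -0.04, -0.39,  0.44]))
```

Call:
{"name": "servo_tool", "arguments": {"rows": [1,-0.0025,-0.001,-0.03,0,0,0,1,0,0,-0.03,0,0,0,1,0,0,-0.03,0,0,0,1,0,0,-0.03,0,0,0,1,0,0,-0.026,0,0,0,1,0,0,-0.015,0,0,0,1,0,0,-0.005,0,0,0,1,0,0,0,0,0,0,1,0,0,0,0,0,0]}}

```text
time_s: 16.6
position: [0.4298, 0.0845, 0.0524]
tool_rot: [[1.0, 0.001, 0.0], [-0.0, -0.0, 1.0], [0.001, -1.0, -0.0]]
ft_force: [0.3, 0.2, 0.3]
grip_width: 0.0852
```

Call:
{"name": "servo_tool", "arguments": {"rows": [0,0,0,0,0,0,0,0,0,0,0,0,0,0,0,0,0,0,0,0,0,0,0,0,0,0,0,0,0,0,0,0,0,0,0,0,0,0,0,0,0,0], "force": 30}}

```text
time_s: 17.1
position: [0.4296, 0.0843, 0.0528]
tool_rot: [[1.0, 0.002, 0.001], [-0.001, -0.0, 1.0], [0.002, -1.0, -0.0]]
ft_force: [-1.5, 0.5, 7.2]
grip_width: 0.0511
```

Call:
{"name": "servo_tool", "arguments": {"rows": [0,0,0,0.004,0,0,0,0,0,0,0.008,0,0,0,0,0,0,0.015,0,0,0,0,0,0,0.025,0,0,0,0,0,0,0.03,0,0,0,0,0,0,0.03,0,0,0,0,0,0,0.03,0,0,0,0,0.02,-0.01,0.02,0,0,0,0,0.03,-0.01,0.01,0,0,0,0,0.03,-0.01,0,0,0,0]}}

```text
time_s: 17.93
position: [0.5105, 0.0539, 0.2278]
tool_rot: [[1.0, 0.006, 0.0], [-0.0, -0.001, 1.0], [0.006, -1.0, -0.001]]
ft_force: [0.6, -0.3, -0.0]
grip_width: 0.0508
```

Call:
{"name": "servo_tool", "arguments": {"rows": [0,0.03,-0.01,0,0,0,0,0,0.03,-0.015,0,0,0,0,0,0.03,-0.015,0,0,0,0,0,0.02,-0.015,0,0,0,0,0,0,0,0,0,0,0,0,0,0,0,0,0,0,0,0,0,0,0,0,0]}}

```text
time_s: 18.52
position: [0.6185, -0.0004, 0.2242]
tool_rot: [[1.0, -0.0, 0.001], [-0.001, 0.0, 1.0], [-0.0, -1.0, 0.0]]
ft_force: [-0.8, -0.3, -1.4]
grip_width: 0.0506
```

```bash
python3 - <<'E'
from h import *
o=env.observe();print(o['time_s'],np.round(o['position'],4),np.round(o['ft_force'],2),o['grip_width'])
TK=wrist_cam();np.save('TK9.npy',TK[0]);im=env.get_image('wrist')[:,:,::-1];cv2.imwrite('pics/w9.png',im);crop(im,'w9c',240,255,160,140,5)
im=env.get_image('scene')[:,:,::-1];crop(im,'s9',280,120,200,180,4)
E
```

```text
18.5167 [ 6.185e-01 -4.000e-04  2.242e-01] [-0.78 -0.34 -1.36] 0.0506416779558257
```

View pics/w9.png

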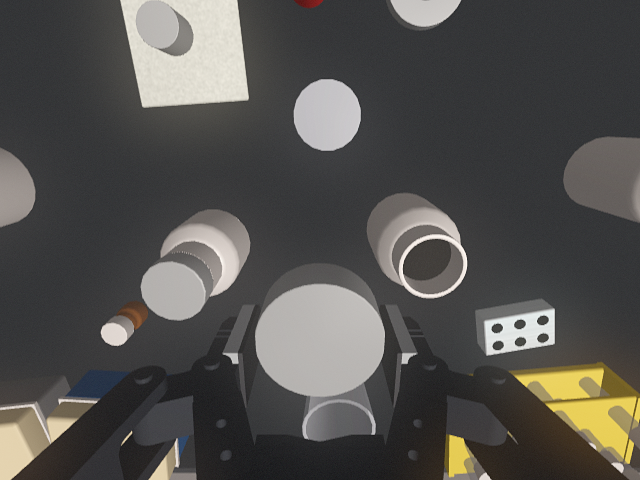

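View pics/s9.png

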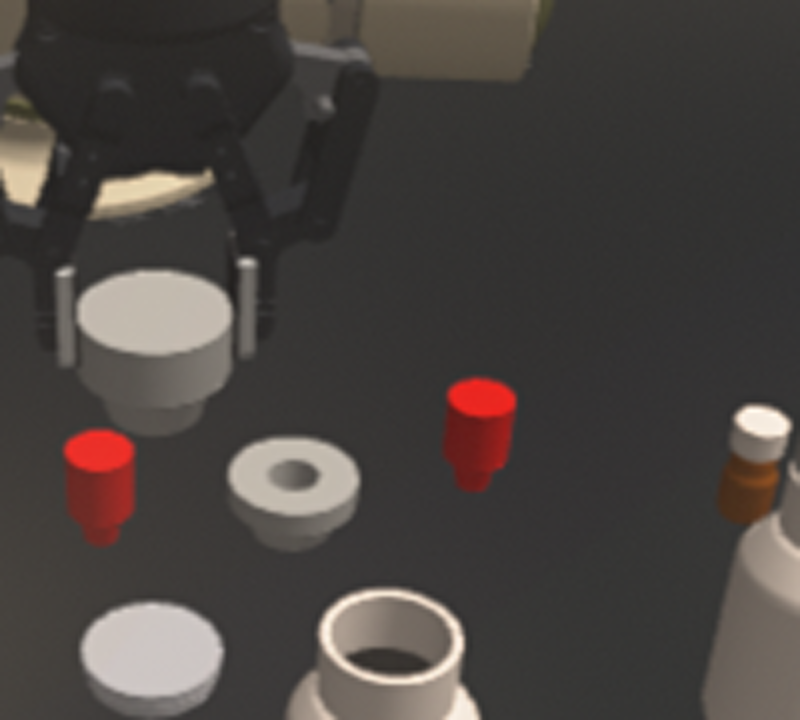

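```bash
python3 - <<'E'
from h import *
im=cv2.imread('pics/w9.png');crop(im,'w9a',380,215,110,100,6)
E
```

```text
(no output)
```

View pics/w9a.png

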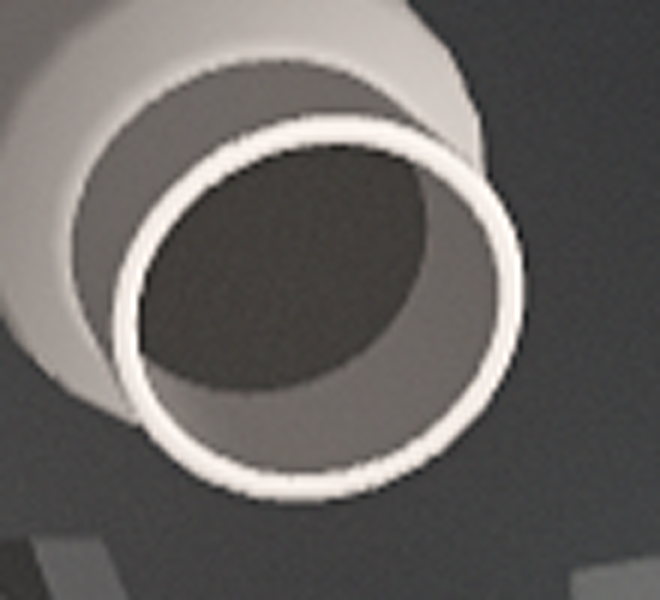

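View pics/w9c.png

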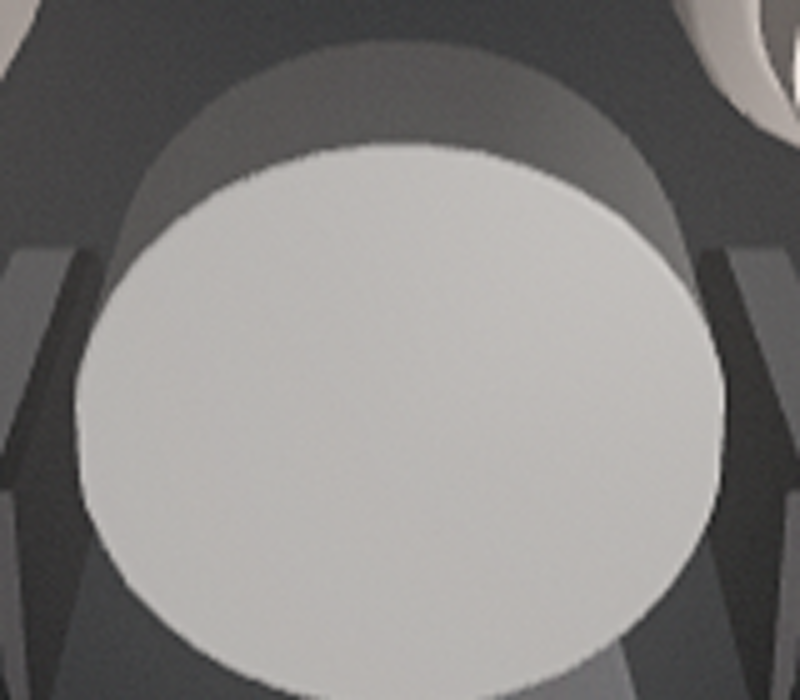

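```bash
python3 - <<'E'
from h import *
T=np.load('TK9.npy')
def b(x0,x1,y0,y1,ox,oy,s): return [(x0)/s+ox-.5+.5/s,(x1)/s+ox-.5+.5/s,(y0)/s+oy-.5+.5/s,(y1)/s+oy-.5+.5/s]
print(fitbox(b(113,525,114,502,380,215,6),.026,T,z=.112))
B=b(76,726,143,703,240,255,5);print(fitbox(B,.026,T,z=.2435),fitbox(B,.026,T,g=.2435))
E
```

```text
(array([0.6389, 0.0836]), array([-0.35,  0.35,  0.25, -0.26]))
(array([ 0.6181, -0.0016]), array([-1.23,  1.23, -1.01,  1.46])) (array([ 0.6196, -0.0016,  0.2409]), array([ 0.09, -0.09, -0.1 ,  0.11]))
```

Call:
{"name": "servo_tool", "arguments": {"rows": [0,0.004,0.015,0,0,0,0,0,0.005,0.02,0,0,0,0,0,0.005,0.02,-0.005,0,0,0,0,0.005,0.02,-0.01,0,0,0,0,0.0009,0.0102,-0.02,0,0,0,0,0,0,-0.025,0,0,0,0,0,0,-0.01,0,0,0,0,0,0,0,0,0,0,0,0,0,0,0,0,0,0,0,0,0,0,0,0]}}

```text
time_s: 19.45
position: [0.6395, 0.0841, 0.1557]
tool_rot: [[1.0, 0.003, 0.001], [-0.001, -0.0, 1.0], [0.003, -1.0, -0.0]]
ft_force: [0.4, -0.7, -1.6]
grip_width: 0.0508
```

```bash
python3 - <<'E'
from h import *
o=env.observe();print(o['time_s'],np.round(o['position'],4),np.round(o['ft_force'],2),o['grip_width'])
im=env.get_image('scene')[:,:,::-1];crop(im,'s10',300,210,150,120,5)
E
```

```text
19.45 [0.6395 0.0841 0.1557] [ 0.39 -0.67 -1.57] 0.05084635768170653
```

View pics/s10.png

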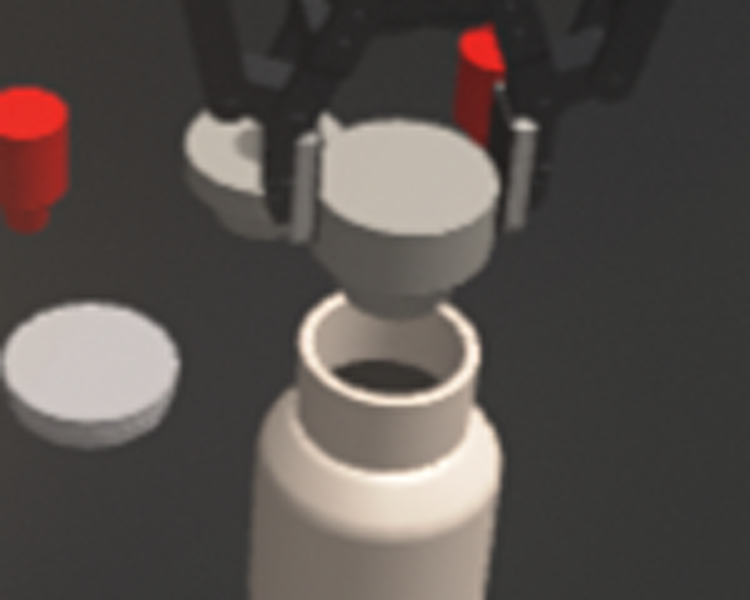

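Call:
{"name": "servo_tool", "arguments": {"rows": [0,0,0,-0.008,0,0,0,0,0,0,-0.008,0,0,0,0,0,0,-0.006,0,0,0,0,0,0,-0.004,0,0,0,0,0,0,-0.003,0,0,0,0,0,0,0,0,0,0,0,0,0,0,0,0,0]}}

```text
time_s: 20.08
position: [0.639, 0.0844, 0.1247]
tool_rot: [[1.0, -0.0, 0.001], [-0.001, 0.0, 1.0], [-0.0, -1.0, 0.0]]
ft_force: [0.3, 0.5, -1.1]
grip_width: 0.0504
```

Call:
{"name": "servo_tool", "arguments": {"rows": [0,0,0,-0.003,0,0,0,0,0,0,-0.002,0,0,0,0,0,0,-0.002,0,0,0,0,0,0,0,0,0,0,0,0,0,0,0,0,0]}}

```text
time_s: 20.5
position: [0.639, 0.0844, 0.1177]
tool_rot: [[1.0, -0.0, 0.001], [-0.001, 0.0, 1.0], [-0.0, -1.0, 0.0]]
ft_force: [-0.2, -0.2, -0.7]
grip_width: 0.0507
```

Call:
{"name": "servo_tool", "arguments": {"rows": [0,0,0,-0.0015,0,0,0,0,0,0,0,0,0,0,0,0,0,-0.001,0,0,0,0,0,0,0,0,0,0,0,0,0,0,0,0,0]}}

```text
time_s: 20.92
position: [0.639, 0.0844, 0.1153]
tool_rot: [[1.0, 0.0, 0.001], [-0.001, -0.0, 1.0], [0.0, -1.0, -0.0]]
ft_force: [0.2, -0.4, -1.0]
grip_width: 0.0506
```

Call:
{"name": "servo_tool", "arguments": {"rows": [0,0,0,-0.001,0,0,0,0,0,0,0,0,0,0,0,0,0,0,0,0,0]}}

```text
time_s: 21.17
position: [0.6392, 0.0844, 0.1149]
tool_rot: [[1.0, 0.001, 0.001], [-0.001, -0.0, 1.0], [0.001, -1.0, -0.0]]
ft_force: [-1.4, -0.1, 3.6]
grip_width: 0.0507
```

Contact at 0.1149 as expected (0.1148). One more push and release.

Call:
{"name": "servo_tool", "arguments": {"rows": [0,0,0,-0.001,0,0,0,0,0,0,0,0,0,0,0,0,0,0.001,0,0,0,0,0,0,0.0005,0,0,0,0.6,0,0,0,0,0,0,0.65,0,0,0,0,0,0,0.8,0,0,0,0,0,0,0.9,0,0,0,0,0,0,0.9,0,0,0,0,0,0]}}

```text
time_s: 21.92
position: [0.6389, 0.0844, 0.1145]
tool_rot: [[1.0, -0.0, 0.001], [-0.001, 0.0, 1.0], [-0.0, -1.0, 0.0]]
ft_force: [-0.5, 0.3, -0.4]
grip_width: 0.0769
```

Call:
{"name": "servo_tool", "arguments": {"rows": [0.9,0,0,0.01,0,0,0,0.9,0,0,0.02,0,0,0,0.9,0,0,0.03,0,0,0,0.9,-0.01,0,0.03,0,0,0,0.9,-0.025,0,0.01,0,0,0,0.9,-0.03,0,0,0,0,0,0.9,-0.03,0,0,0,0,0,1,-0.03,0,0,0,0,0,1,-0.03,0,0,0,0,0,1,-0.03,0,-0.02,0,0,0]}}

```text
time_s: 22.75
position: [0.4541, 0.0844, 0.1979]
tool_rot: [[1.0, 0.007, 0.001], [-0.001, -0.001, 1.0], [0.007, -1.0, -0.001]]
ft_force: [1.0, 0.7, 0.1]
grip_width: 0.0854
```

Call:
{"name": "servo_tool", "arguments": {"rows": [1,-0.02,0,-0.02,0,0,0,1,-0.003,0,-0.01,0,0,0,1,0,0,0,0,0,0,1,0,0,0,0,0,0,1,0,0,0,0,0,0]}}

```text
time_s: 23.17
position: [0.4322, 0.0844, 0.1659]
tool_rot: [[1.0, 0.002, 0.001], [-0.001, -0.0, 1.0], [0.002, -1.0, -0.0]]
ft_force: [0.3, -0.0, 0.3]
grip_width: 0.0854
```

```bash
python3 - <<'E'
from h import *
o=env.observe();print(o['time_s'],np.round(o['position'],4),np.round(o['ft_force'],2),o['grip_width'])
TK=wrist_cam();np.save('TK11.npy',TK[0]);im=env.get_image('wrist')[:,:,::-1];cv2.imwrite('pics/w11.png',im);crop(im,'w11c',260,130,120,120,5)
im=env.get_image('scene')[:,:,::-1];crop(im,'s11',300,180,200,150,4)
E
```

```text
23.1667 [0.4322 0.0844 0.1659] [ 0.28 -0.02  0.35] 0.08541634616454144
```

View pics/w11c.png

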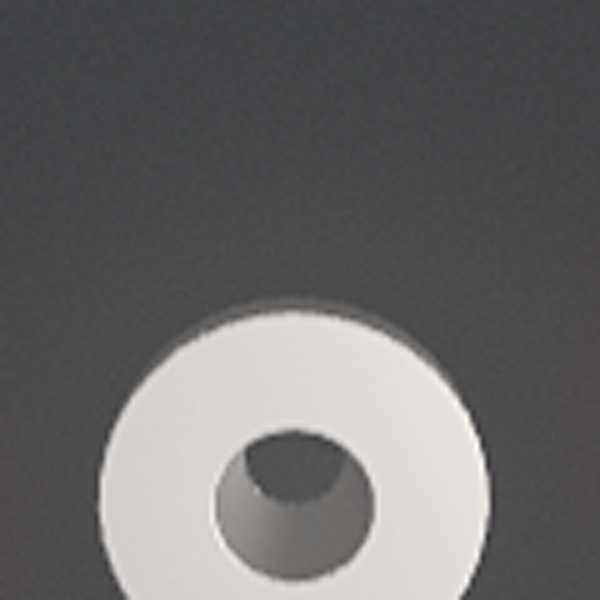

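View pics/s11.png

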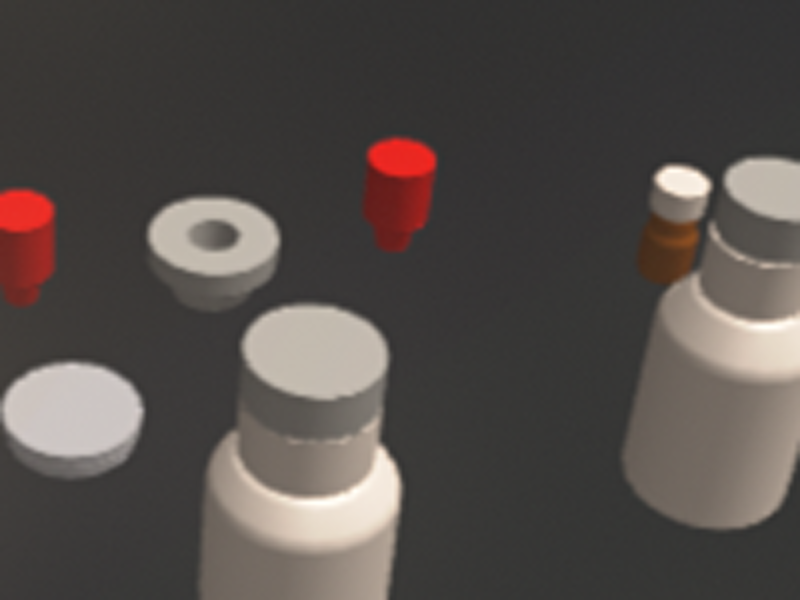

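```bash
python3 - <<'E'
from h import *
T=np.load('TK11.npy')
def b(x0,x1,y0,y1,ox,oy,s): return [(x0)/s+ox-.5+.5/s,(x1)/s+ox-.5+.5/s,(y0)/s+oy-.5+.5/s,(y1)/s+oy-.5+.5/s]
print(fitbox(b(214,375,430,581,260,130,5),.0125,T,z=.032))
E
```

```text
(array([0.4311, 0.0823]), array([ 0.29, -0.29, -0.07,  0.07]))
```

Call:
{"name": "servo_tool", "arguments": {"rows": [1,-0.001,-0.001,-0.03,0,0,0,1,0,0,-0.03,0,0,0,1,0,0,-0.03,0,0,0,1,0,0,-0.025,0,0,0,1,0,0,-0.015,0,0,0,1,0,0,-0.01,0,0,0,1,0,0,0,0,0,0,1,0,0,0,0,0,0,1,0,0,0,0,0,0]}}

```text
time_s: 24.02
position: [0.4308, 0.0834, 0.0256]
tool_rot: [[1.0, 0.002, 0.001], [-0.001, -0.0, 1.0], [0.002, -1.0, -0.0]]
ft_force: [0.8, -0.4, -0.5]
grip_width: 0.0857
```

Call:
{"name": "servo_tool", "arguments": {"rows": [1,0,0,-0.004,0,0,0,1,0,0,-0.0025,0,0,0,1,0,0,0,0,0,0,0,0,0,0,0,0,0,0,0,0,0,0,0,0,0,0,0,0,0,0,0,0,0,0,0,0,0,0,0,0,0,0,0,0,0], "force": 35}}

```text
time_s: 24.68
position: [0.4301, 0.0834, 0.0187]
tool_rot: [[1.0, 0.001, 0.001], [-0.001, -0.0, 1.0], [0.001, -1.0, -0.0]]
ft_force: [-0.9, -0.1, 6.0]
grip_width: 0.0592
```

Call:
{"name": "servo_tool", "arguments": {"rows": [0,0,0,0.004,0,0,0,0,0,0,0.008,0,0,0,0,0,0,0.015,0,0,0,0,0,0,0.02,0,0,0,0,0,0,0.03,0,0,0,0,0,0,0.03,0,0,0,0,0,0,0.03,0,0,0,0,0,-0.01,0.03,0,0,0,0,0.01,-0.03,0.02,0,0,0,0,0.016,-0.03,0,0,0,0]}}

```text
time_s: 25.52
position: [0.4566, 0.0132, 0.2103]
tool_rot: [[1.0, 0.008, -0.002], [0.002, -0.002, 1.0], [0.008, -1.0, -0.002]]
ft_force: [1.6, 0.5, -0.3]
grip_width: 0.0594
```

```bash
python3 - <<'E'
from h import *
o=env.observe();print(o['time_s'],np.round(o['position'],4),np.round(o['ft_force'],2),o['grip_width'])
im=env.get_image('scene')[:,:,::-1];crop(im,'s12',250,40,200,180,4)
E
```

```text
25.5167 [0.4566 0.0132 0.2103] [ 1.62  0.5  -0.34] 0.059415137211323424
```

View pics/s12.png

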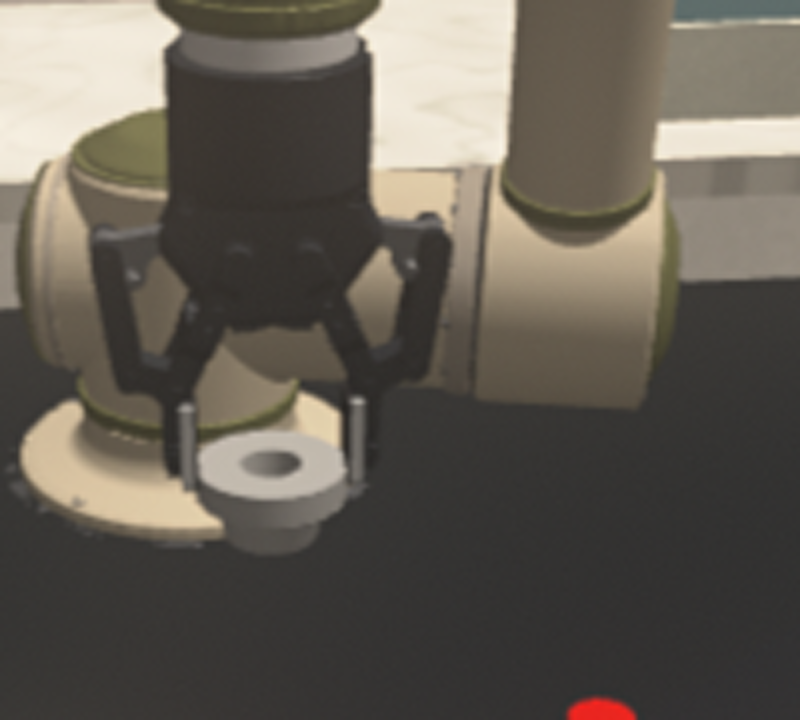

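Call:
{"name": "servo_tool", "arguments": {"rows": [0,0.017,-0.0276,0.002,0,0,0,0,0.017,-0.0276,0.002,0,0,0,0,0.017,-0.0276,0.002,0,0,0,0,0.017,-0.0276,0.002,0,0,0,0,0.017,-0.0276,0.002,0,0,0,0,0.017,-0.0276,0.002,0,0,0,0,0.017,-0.0276,0.002,0,0,0,0,0.017,-0.0276,0.002,0,0,0,0,0.016,-0.0276,0.002,0,0,0]}}

```text
time_s: 26.32
position: [0.6083, -0.2362, 0.2238]
tool_rot: [[1.0, -0.0, 0.001], [-0.001, 0.0, 1.0], [-0.0, -1.0, 0.0]]
ft_force: [-0.3, 0.0, -0.1]
grip_width: 0.0596
```

Call:
{"name": "servo_tool", "arguments": {"rows": [0,0,0,0,0,0,0,0,0,0,0,0,0,0,0,0,0,0,0,0,0,0,0,0,0,0,0,0]}}

```text
time_s: 26.65
position: [0.6076, -0.2339, 0.2237]
tool_rot: [[1.0, -0.0, -0.0], [0.0, 0.0, 1.0], [-0.0, -1.0, 0.0]]
ft_force: [-0.4, 0.0, -0.7]
grip_width: 0.0594
```

```bash
python3 - <<'E'
from h import *
o=env.observe();print(o['time_s'],np.round(o['position'],4),np.round(o['ft_force'],2),o['grip_width'],np.round(o['q'],1))
TK=wrist_cam();np.save('TK13.npy',TK[0]);im=env.get_image('wrist')[:,:,::-1];cv2.imwrite('pics/w13.png',im);crop(im,'w13c',220,250,200,150,4)
E
```

```text
26.65 [ 0.6076 -0.2339  0.2237] [-0.41  0.02 -0.66] 0.059377665687225564 [ -31.5   32.6   57.2    0.    90.3 -121.5]
```

View pics/w13.png

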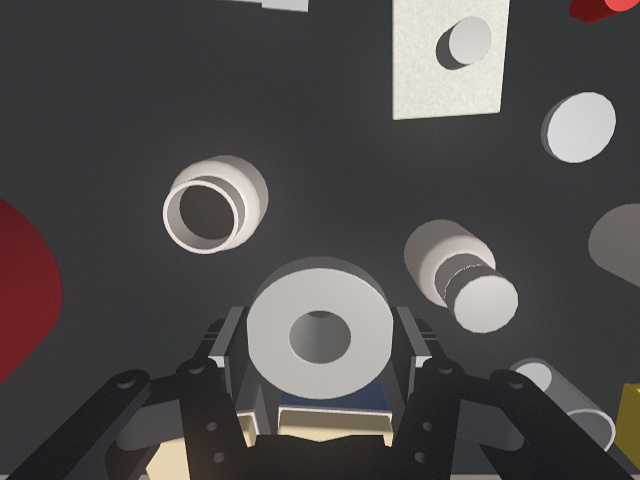

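View pics/w13c.png

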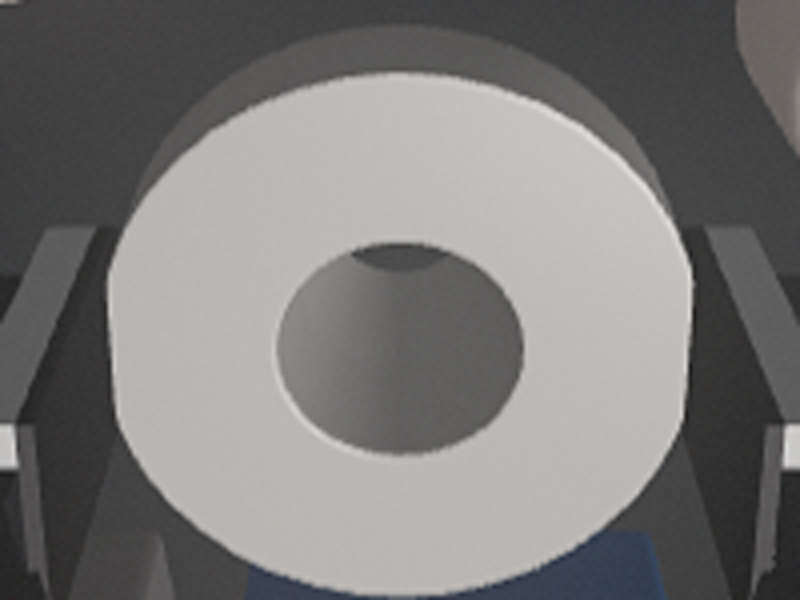

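```bash
python3 - <<'E'
from h import *
im=cv2.imread('pics/w13.png');crop(im,'w13a',150,165,110,100,6)
E
```

```text
(no output)
```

View pics/w13a.png

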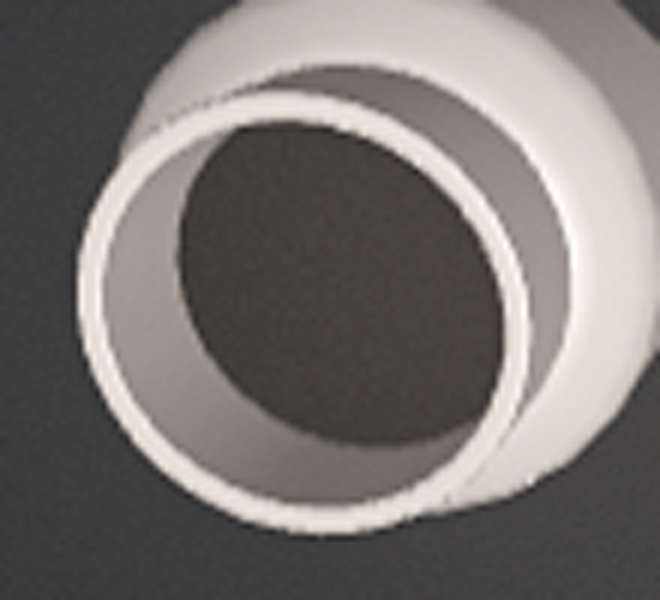

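```bash
python3 - <<'E'
from h import *
T=np.load('TK13.npy')
def b(x0,x1,y0,y1,ox,oy,s): return [(x0)/s+ox-.5+.5/s,(x1)/s+ox-.5+.5/s,(y0)/s+oy-.5+.5/s,(y1)/s+oy-.5+.5/s]
print(fitbox(b(77,532,88,536,150,165,6),.029,T,z=.095))
B=b(276,524,241,456,220,250,4);print(fitbox(B,.0125,T,z=.237),fitbox(B,.0125,T,g=.237))
B=b(108,692,72,597,220,250,4);print(fitbox(B,.031,T,z=.237),fitbox(B,.031,T,g=.237))
E
```

```text
(array([ 0.5941, -0.3264]), array([-0.15,  0.15,  0.5 , -0.56]))
(array([ 0.6087, -0.2352]), array([ 0.5 , -0.5 ,  0.39, -0.47])) (array([ 0.6073, -0.2352,  0.2391]), array([ 0., -0., -0.,  0.]))
(array([ 0.6088, -0.2352]), array([-2.68,  2.68,  0.08,  0.37])) (array([ 0.6105, -0.2352,  0.2341]), array([-1.07,  1.07,  1.15, -1.31]))
```

Call:
{"name": "servo_tool", "arguments": {"rows": [0,-0.0025,-0.015,0,0,0,0,0,-0.003,-0.02,0,0,0,0,0,-0.003,-0.02,-0.005,0,0,0,0,-0.003,-0.02,-0.01,0,0,0,0,-0.003,-0.0162,-0.02,0,0,0,0,0,0,-0.025,0,0,0,0,0,0,-0.02,0,0,0,0,0,0,-0.008,0,0,0,0,0,0,0,0,0,0,0,0,0,0,0,0,0]}}

```text
time_s: 27.53
position: [0.5937, -0.3263, 0.1363]
tool_rot: [[1.0, 0.001, 0.0], [-0.0, -0.001, 1.0], [0.001, -1.0, -0.001]]
ft_force: [0.2, 0.4, -1.1]
grip_width: 0.0589
```

Call:
{"name": "servo_tool", "arguments": {"rows": [0,0,0,0,0,0,0,0,0,0,0,0,0,0]}}

```text
time_s: 27.7
position: [0.594, -0.3264, 0.137]
tool_rot: [[1.0, 0.002, 0.0], [-0.0, -0.002, 1.0], [0.002, -1.0, -0.002]]
ft_force: [-0.2, -0.3, -0.8]
grip_width: 0.0591
```

```bash
python3 - <<'E'
from h import *
o=env.observe();print(o['time_s'],np.round(o['position'],4),np.round(o['ft_force'],2),o['grip_width'])
im=env.get_image('scene')[:,:,::-1];crop(im,'s14',40,220,150,120,5)
E
```

```text
27.7 [ 0.594  -0.3264  0.137 ] [-0.17 -0.27 -0.79] 0.05911326381552318
```

View pics/s14.png

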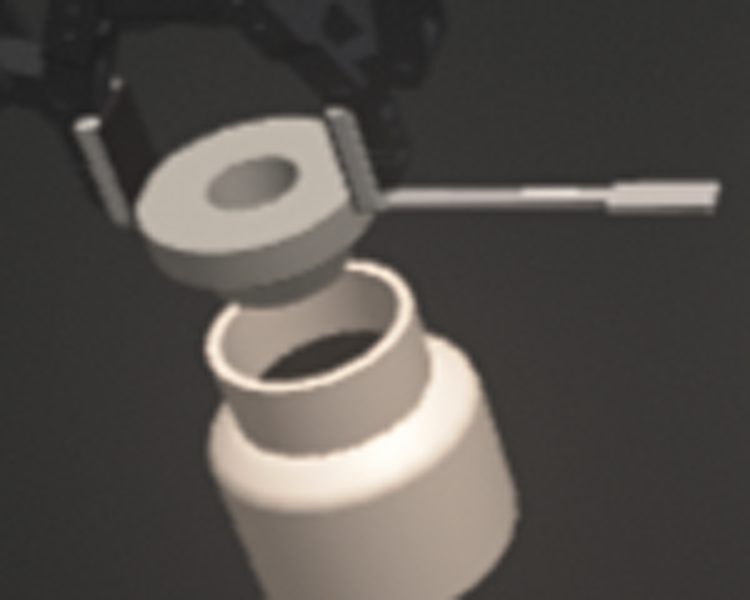

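Call:
{"name": "servo_tool", "arguments": {"rows": [0,-0.0006,0.0012,-0.006,0,0,0,0,0,0,-0.006,0,0,0,0,0,0,-0.005,0,0,0,0,0,0,-0.004,0,0,0,0,0,0,-0.003,0,0,0,0,0,0,-0.002,0,0,0,0,0,0,0,0,0,0,0,0,0,0,0,0,0,0,0,0,0,0,0,0]}}

```text
time_s: 28.5
position: [0.593, -0.325, 0.1096]
tool_rot: [[1.0, 0.0, 0.001], [-0.001, -0.0, 1.0], [0.0, -1.0, -0.0]]
ft_force: [0.0, -0.4, -0.7]
grip_width: 0.059
```

Call:
{"name": "servo_tool", "arguments": {"rows": [0,0,0,-0.002,0,0,0,0,0,0,-0.002,0,0,0,0,0,0,-0.002,0,0,0,0,0,0,0,0,0,0,0,0,0,0,0,0,0]}}

```text
time_s: 28.92
position: [0.5928, -0.3249, 0.1031]
tool_rot: [[1.0, -0.0, 0.001], [-0.001, 0.0, 1.0], [-0.0, -1.0, 0.0]]
ft_force: [-0.7, -0.0, -0.7]
grip_width: 0.0593
```

Call:
{"name": "servo_tool", "arguments": {"rows": [0,0,0,-0.002,0,0,0,0,0,0,-0.002,0,0,0,0,0,0,0,0,0,0,0,0,0,0,0,0,0]}}

```text
time_s: 29.25
position: [0.5928, -0.3249, 0.0991]
tool_rot: [[1.0, -0.0, 0.001], [-0.001, 0.0, 1.0], [-0.0, -1.0, 0.0]]
ft_force: [0.4, 0.4, -0.4]
grip_width: 0.0592
```

Call:
{"name": "servo_tool", "arguments": {"rows": [0,0,0,-0.0015,0,0,0,0,0,0,-0.001,0,0,0,0,0,0,0,0,0,0,0,0,0,0,0,0,0]}}

```text
time_s: 29.58
position: [0.5929, -0.3249, 0.0967]
tool_rot: [[1.0, -0.0, 0.001], [-0.001, 0.0, 1.0], [-0.0, -1.0, 0.0]]
ft_force: [0.5, 0.0, 0.5]
grip_width: 0.0593
```

Call:
{"name": "servo_tool", "arguments": {"rows": [0,0,0,-0.001,0,0,0,0,0,0,0,0,0,0,0,0,0,-0.0005,0,0,0,0,0,0,0,0,0,0]}}

```text
time_s: 29.92
position: [0.5929, -0.325, 0.0958]
tool_rot: [[1.0, 0.0, 0.001], [-0.001, -0.0, 1.0], [0.0, -1.0, -0.0]]
ft_force: [-0.8, 0.2, 3.4]
grip_width: 0.0593
```

```bash
python3 - <<'E'
from h import *
o=env.observe();print(o['time_s'],np.round(o['position'],4),np.round(o['ft_force'],2),o['grip_width'])
im=env.get_image('scene')[:,:,::-1];crop(im,'s15',40,220,150,120,5)
E
```

```text
29.9167 [ 0.5929 -0.325   0.0958] [-0.78  0.18  3.44] 0.05927248481569249
```

View pics/s15.png

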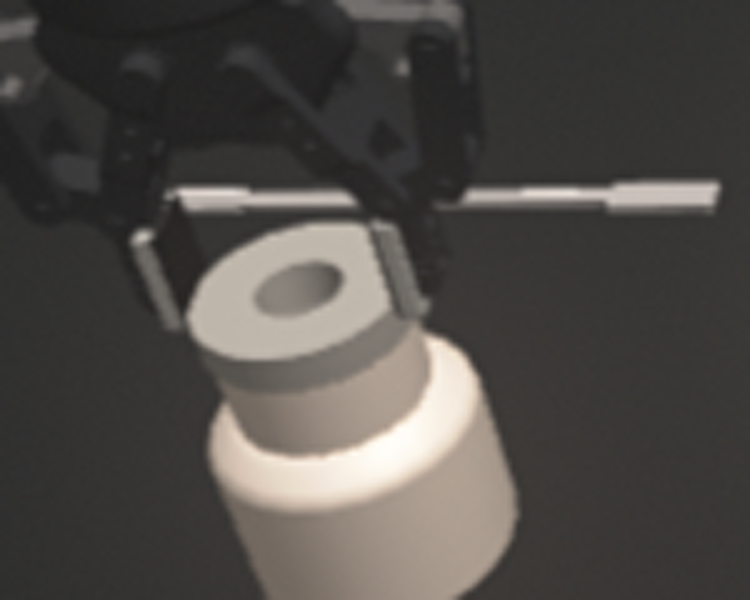

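Call:
{"name": "servo_tool", "arguments": {"rows": [0,0,0,-0.001,0,0,0,0,0,0,0,0,0,0,0,0,0,0.001,0,0,0,0.72,0,0,0.0005,0,0,0,0.75,0,0,0,0,0,0,0.85,0,0,0,0,0,0,1,0,0,0,0,0,0,1,0,0,0,0,0,0,1,0,0,0,0,0,0]}}

```text
time_s: 30.72
position: [0.5928, -0.325, 0.0957]
tool_rot: [[1.0, -0.0, 0.001], [-0.001, 0.0, 1.0], [-0.0, -1.0, 0.0]]
ft_force: [0.2, -0.2, -0.7]
grip_width: 0.085
```

Call:
{"name": "servo_tool", "arguments": {"rows": [1,0,0,0.01,0,0,0,1,0,0,0.02,0,0,0,1,0,0,0.03,0,0,0,1,0,0,0.03,0,0,0,1,-0.01,0.01,0.015,0,0,0,1,-0.018,0.03,0,0,0,0,1,-0.018,0.03,0,0,0,0,1,-0.018,0.03,0,0,0,0,1,-0.018,0.03,0,0,0,0,1,-0.018,0.03,0,0,0,0]}}

```text
time_s: 31.55
position: [0.4918, -0.1636, 0.2016]
tool_rot: [[1.0, 0.001, 0.001], [-0.001, -0.001, 1.0], [0.001, -1.0, -0.001]]
ft_force: [0.7, -0.1, 1.3]
grip_width: 0.0855
```

Call:
{"name": "servo_tool", "arguments": {"rows": [1,-0.018,0.03,-0.01,0,0,0,1,-0.008,0.013,-0.02,0,0,0,1,0,0,-0.02,0,0,0,1,0,0,0,0,0,0,1,0,0,0,0,0,0,1,0,0,0,0,0,0]}}

```text
time_s: 32.05
position: [0.4678, -0.1227, 0.1521]
tool_rot: [[1.0, 0.002, 0.001], [-0.001, -0.001, 1.0], [0.002, -1.0, -0.001]]
ft_force: [0.1, -0.2, 0.1]
grip_width: 0.0855
```

```bash
python3 - <<'E'
from h import *
o=env.observe();print(o['time_s'],np.round(o['position'],4),np.round(o['ft_force'],2),o['grip_width'])
TK=wrist_cam();np.save('TK16.npy',TK[0]);im=env.get_image('wrist')[:,:,::-1];cv2.imwrite('pics/w16.png',im);crop(im,'w16c',260,170,120,100,6)
im=env.get_image('scene')[:,:,::-1];crop(im,'s16',60,210,200,150,4)
E
```

```text
32.05 [ 0.4678 -0.1227  0.1521] [ 0.07 -0.18  0.1 ] 0.08550479239310071
```

View pics/w16.png

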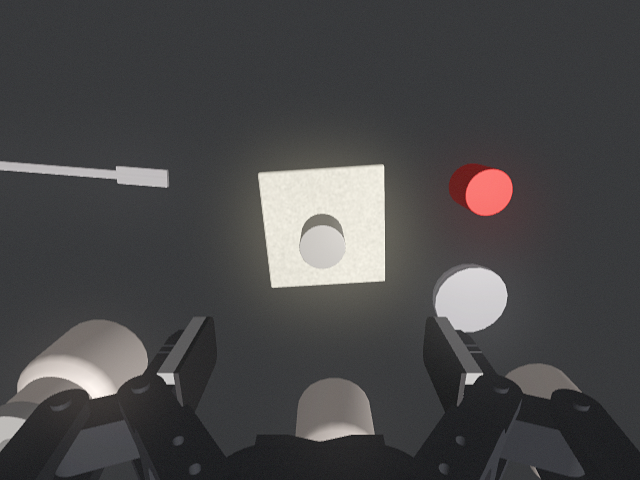

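View pics/s16.png

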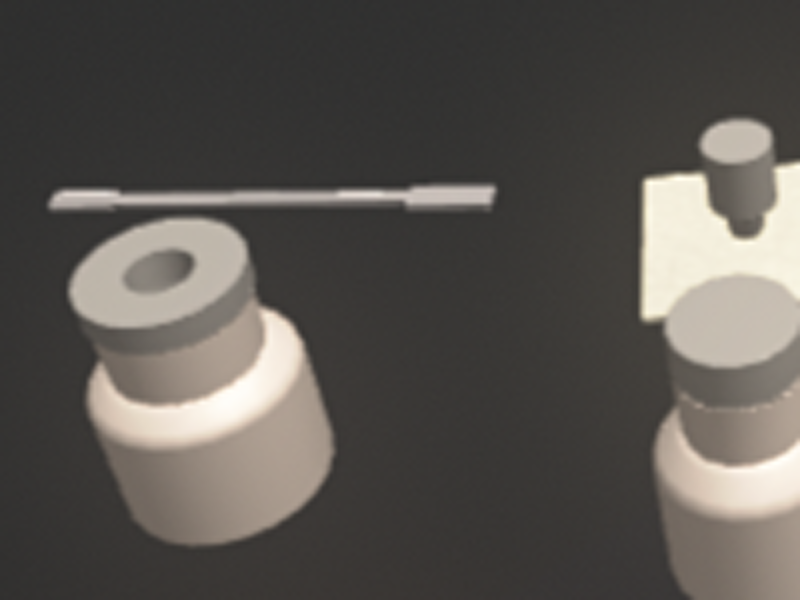

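View pics/w16c.png

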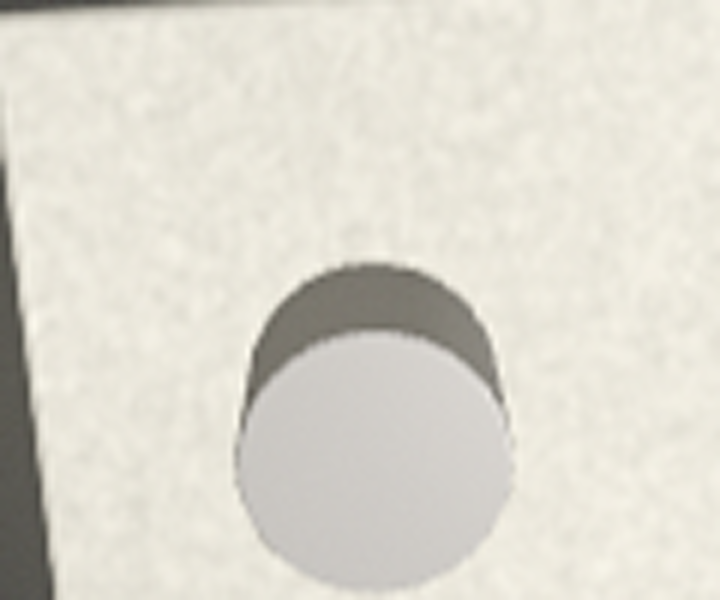

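```bash
python3 - <<'E'
from h import *
T=np.load('TK16.npy')
def b(x0,x1,y0,y1,ox,oy,s): return [(x0)/s+ox-.5+.5/s,(x1)/s+ox-.5+.5/s,(y0)/s+oy-.5+.5/s,(y1)/s+oy-.5+.5/s]
print(fitbox(b(235,515,330,592,260,170,6),.016,T,z=.058))
E
```

```text
(array([ 0.4663, -0.1223]), array([ 0.04, -0.04, -0.19,  0.21]))
```

Call:
{"name": "servo_tool", "arguments": {"rows": [1,-0.0015,0.0015,-0.025,0,0,0,1,0,0,-0.03,0,0,0,1,0,0,-0.03,0,0,0,1,0,0,-0.02,0,0,0,1,0,0,-0.01,0,0,0,1,0,0,-0.005,0,0,0,1,0,0,0,0,0,0,1,0,0,0,0,0,0,1,0,0,0,0,0,0]}}

```text
time_s: 32.9
position: [0.466, -0.1209, 0.0318]
tool_rot: [[1.0, 0.002, 0.001], [-0.001, -0.001, 1.0], [0.002, -1.0, -0.001]]
ft_force: [-0.5, 0.0, -0.2]
grip_width: 0.0852
```

Call:
{"name": "servo_tool", "arguments": {"rows": [0,0,0,0,0,0,0,0,0,0,0,0,0,0,0,0,0,0,0,0,0,0,0,0,0,0,0,0,0,0,0,0,0,0,0,0,0,0,0,0,0,0,0,0,0,0,0,0,0], "force": 25}}

```text
time_s: 33.48
position: [0.4655, -0.1205, 0.0311]
tool_rot: [[1.0, 0.0, 0.001], [-0.001, -0.0, 1.0], [0.0, -1.0, -0.0]]
ft_force: [-0.8, 0.6, 4.6]
grip_width: 0.0315
```

Call:
{"name": "servo_tool", "arguments": {"rows": [0,0,0,0.004,0,0,0,0,0,0,0.008,0,0,0,0,0,0,0.015,0,0,0,0,0,0,0.025,0,0,0,0,0,0,0.03,0,0,0,0,0,0,0.03,0,0,0,0,0,0,0.03,0,0,0,0,0.01,-0.008,0.03,0,0,0,0,0.022,-0.018,0.02,0,0,0,0,0.022,-0.018,0,0,0,0]}}

```text
time_s: 34.32
position: [0.5209, -0.1652, 0.2286]
tool_rot: [[1.0, 0.008, -0.0], [0.0, -0.005, 1.0], [0.008, -1.0, -0.005]]
ft_force: [0.3, 0.4, -0.4]
grip_width: 0.0314
```

Call:
{"name": "servo_tool", "arguments": {"rows": [0,0.022,-0.018,0,0,0,0,0,0.022,-0.018,0,0,0,0,0,0.022,-0.018,0,0,0,0,0,0.02,-0.014,0,0,0,0,0,0,0,0,0,0,0,0,0,0,0,0,0,0,0,0,0,0,0,0,0,0,0,0,0,0,0,0]}}

```text
time_s: 34.98
position: [0.6048, -0.2318, 0.2234]
tool_rot: [[1.0, 0.0, 0.0], [-0.0, 0.0, 1.0], [0.0, -1.0, 0.0]]
ft_force: [-0.6, 0.2, -0.1]
grip_width: 0.0313
```

```bash
python3 - <<'E'
from h import *
o=env.observe();print(o['time_s'],np.round(o['position'],4),np.round(o['ft_force'],2),o['grip_width'])
TK=wrist_cam();np.save('TK17.npy',TK[0]);im=env.get_image('wrist')[:,:,::-1];cv2.imwrite('pics/w17.png',im);crop(im,'w17c',260,280,120,120,5);crop(im,'w17a',150,165,110,100,6)
E
```

```text
34.9833 [ 0.6048 -0.2318  0.2234] [-0.56  0.18 -0.09] 0.03126598615117171
```

View pics/w17.png

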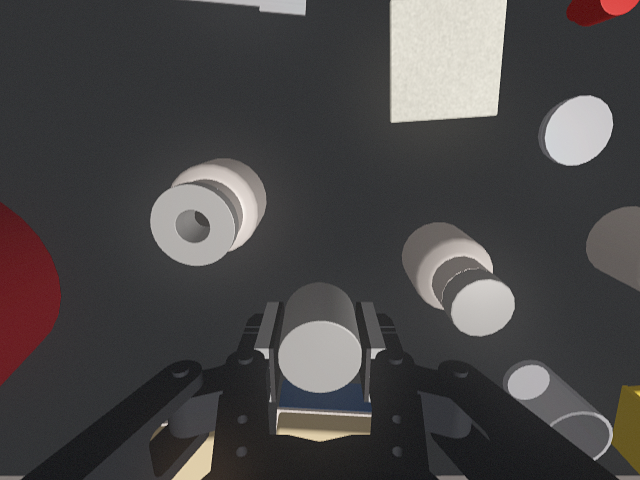

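View pics/w17c.png

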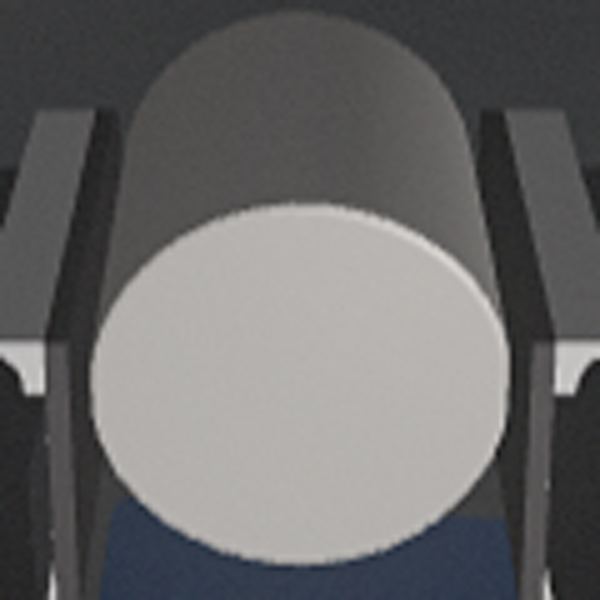

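View pics/w17a.png

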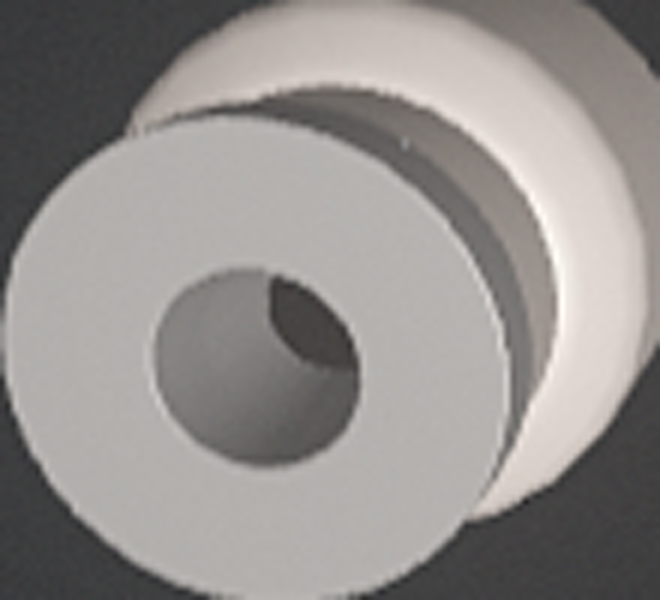

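```bash
python3 - <<'E'
from h import *
T=np.load('TK17.npy')
def b(x0,x1,y0,y1,ox,oy,s): return [(x0)/s+ox-.5+.5/s,(x1)/s+ox-.5+.5/s,(y0)/s+oy-.5+.5/s,(y1)/s+oy-.5+.5/s]
print(fitbox(b(153,361,268,467,150,165,6),.0125,T,z=.109))
print(fitbox(b(4,511,113,602,150,165,6),.031,T,z=.109),fitbox(b(4,511,113,602,150,165,6),.031,T,g=.109))
B=b(91,510,203,565,260,280,5);print(fitbox(B,.016,T,z=.2504),fitbox(B,.016,T,g=.2504))
E
```

```text
(array([ 0.5939, -0.326 ]), array([ 0.14, -0.14,  0.1 , -0.11]))
(array([ 0.5936, -0.3258]), array([-0.43,  0.43, -0.16,  0.22])) (array([ 0.5941, -0.3265,  0.107 ]), array([-0.11,  0.11,  0.11, -0.12]))
(array([ 0.6058, -0.2331]), array([-0.86,  0.86, -0.08,  0.17])) (array([ 0.6069, -0.2331,  0.2488]), array([-0.3 ,  0.3 ,  0.34, -0.36]))
```

Call:
{"name": "servo_tool", "arguments": {"rows": [0,-0.002,-0.015,0,0,0,0,0,-0.0025,-0.02,0,0,0,0,0,-0.0025,-0.02,-0.005,0,0,0,0,-0.0025,-0.02,-0.01,0,0,0,0,-0.0025,-0.0179,-0.015,0,0,0,0,0,0,-0.02,0,0,0,0,0,0,-0.015,0,0,0,0,0,0,-0.008,0,0,0,0,0,0,0,0,0,0,0,0,0,0,0,0,0]}}

```text
time_s: 35.87
position: [0.5934, -0.3255, 0.15]
tool_rot: [[1.0, -0.0, 0.001], [-0.001, -0.0, 1.0], [-0.0, -1.0, -0.0]]
ft_force: [-0.1, -0.9, -0.5]
grip_width: 0.0312
```

Call:
{"name": "servo_tool", "arguments": {"rows": [0,0,0,0,0,0,0,0,0,0,0,0,0,0,0,0,0,0,0,0,0]}}

```text
time_s: 36.12
position: [0.5937, -0.3254, 0.1508]
tool_rot: [[1.0, 0.001, 0.0], [-0.0, -0.001, 1.0], [0.001, -1.0, -0.001]]
ft_force: [-0.4, -0.1, 0.5]
grip_width: 0.0312
```

```bash
python3 - <<'E'
from h import *
o=env.observe();print(o['time_s'],np.round(o['position'],4),np.round(o['ft_force'],2),o['grip_width'])
im=env.get_image('scene')[:,:,::-1];crop(im,'s18',40,200,150,120,5)
E
```

```text
36.1167 [ 0.5937 -0.3254  0.1508] [-0.35 -0.12  0.46] 0.031249059052772307
```

View pics/s18.png

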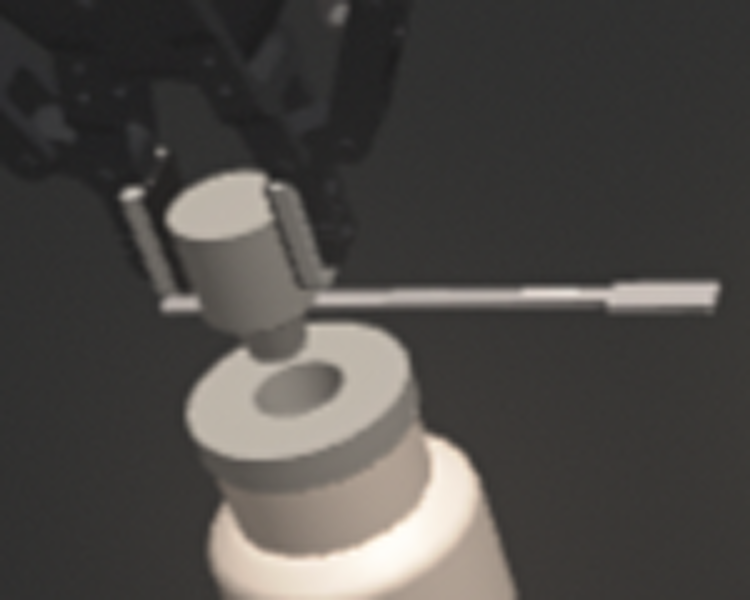

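Call:
{"name": "servo_tool", "arguments": {"rows": [0,-0.0006,0.0005,-0.005,0,0,0,0,0,0,-0.005,0,0,0,0,0,0,-0.004,0,0,0,0,0,0,-0.003,0,0,0,0,0,0,-0.002,0,0,0,0,0,0,0,0,0,0,0,0,0,0,0,0,0,0,0,0,0,0,0,0]}}

```text
time_s: 36.83
position: [0.5929, -0.3249, 0.131]
tool_rot: [[1.0, 0.0, 0.001], [-0.001, -0.0, 1.0], [0.0, -1.0, -0.0]]
ft_force: [0.9, -0.7, -0.0]
grip_width: 0.0311
```

Call:
{"name": "servo_tool", "arguments": {"rows": [0,0,0,-0.003,0,0,0,0,0,0,-0.003,0,0,0,0,0,0,-0.002,0,0,0,0,0,0,0,0,0,0,0,0,0,0,0,0,0]}}

```text
time_s: 37.25
position: [0.5927, -0.3248, 0.1226]
tool_rot: [[1.0, -0.0, 0.001], [-0.001, 0.0, 1.0], [-0.0, -1.0, 0.0]]
ft_force: [0.2, 0.2, 1.0]
grip_width: 0.0318
```

Call:
{"name": "servo_tool", "arguments": {"rows": [0,0,0,-0.002,0,0,0,0,0,0,-0.0015,0,0,0,0,0,0,0,0,0,0,0,0,0,0,0,0,0]}}

```text
time_s: 37.58
position: [0.5928, -0.3248, 0.1192]
tool_rot: [[1.0, -0.0, 0.001], [-0.001, 0.0, 1.0], [-0.0, -1.0, 0.0]]
ft_force: [0.6, -0.1, -0.1]
grip_width: 0.0311
```

Call:
{"name": "servo_tool", "arguments": {"rows": [0,0,0,-0.0015,0,0,0,0,0,0,-0.001,0,0,0,0,0,0,0,0,0,0,0,0,0,0,0,0,0]}}

```text
time_s: 37.92
position: [0.5927, -0.3248, 0.1167]
tool_rot: [[1.0, -0.0, 0.001], [-0.001, 0.0, 1.0], [-0.0, -1.0, 0.0]]
ft_force: [-0.1, -0.2, -1.5]
grip_width: 0.0312
```

Call:
{"name": "servo_tool", "arguments": {"rows": [0,0,0,-0.001,0,0,0,0,0,0,0,0,0,0,0,0,0,-0.0005,0,0,0,0,0,0,0,0,0,0]}}

```text
time_s: 38.25
position: [0.5929, -0.3249, 0.1161]
tool_rot: [[1.0, 0.001, 0.001], [-0.001, -0.001, 1.0], [0.001, -1.0, -0.001]]
ft_force: [-1.4, -0.7, 4.5]
grip_width: 0.0312
```

Contact at 0.1161, as predicted (0.116). Press a touch, release, retreat.

Call:
{"name": "servo_tool", "arguments": {"rows": [0,0,0,-0.001,0,0,0,0,0,0,0,0,0,0,0,0,0,0.001,0,0,0,0.42,0,0,0.0005,0,0,0,0.45,0,0,0,0,0,0,0.6,0,0,0,0,0,0,0.8,0,0,0,0,0,0,0.8,0,0,0,0,0,0,0.8,0,0,0,0,0,0]}}

```text
time_s: 39.0
position: [0.5928, -0.3249, 0.1156]
tool_rot: [[1.0, -0.0, 0.001], [-0.001, 0.0, 1.0], [-0.0, -1.0, 0.0]]
ft_force: [-0.1, -0.3, 0.0]
grip_width: 0.0681
```

Call:
{"name": "servo_tool", "arguments": {"rows": [0.8,0,0,0.01,0,0,0,0.8,0,0,0.02,0,0,0,0.8,0,0,0.03,0,0,0,0.8,0,0,0.03,0,0,0,0.8,-0.01,0.01,0.02,0,0,0,0.8,-0.02,0.03,0.01,0,0,0,0.8,-0.02,0.03,0,0,0,0,0.8,-0.025,0.03,0,0,0,0,0.8,-0.025,0.03,0,0,0,0,0.8,-0.02,0.03,0,0,0,0]}}

```text
time_s: 39.83
position: [0.471, -0.1634, 0.2366]
tool_rot: [[1.0, 0.001, 0.001], [-0.001, -0.0, 1.0], [0.001, -1.0, -0.0]]
ft_force: [0.4, 0.0, 0.9]
grip_width: 0.0684
```

Call:
{"name": "servo_tool", "arguments": {"rows": [0.8,-0.02,0.03,0,0,0,0,0.8,-0.02,0.03,0,0,0,0,0.8,0,0,0,0,0,0,0.8,0,0,0,0,0,0,0.8,0,0,0,0,0,0,0.8,0,0,0,0,0,0,0.8,0,0,0,0,0,0]}}

```text
time_s: 40.42
position: [0.4333, -0.1057, 0.2358]
tool_rot: [[1.0, 0.0, 0.002], [-0.002, -0.0, 1.0], [0.0, -1.0, -0.0]]
ft_force: [-0.6, 0.4, -0.3]
grip_width: 0.0685
```

```bash
python3 - <<'E'
from h import *
o=env.observe();print(o['time_s'],np.round(o['position'],4),np.round(o['ft_force'],2),o['grip_width'])
im=env.get_image('scene')[:,:,::-1];cv2.imwrite('pics/s19.png',im);crop(im,'s19c',60,190,200,170,4);crop(im,'s19d',330,190,190,160,4)
S=4
b=cv2.resize(im,None,fx=S,fy=S,interpolation=cv2.INTER_CUBIC)
for c,r,z in [((.5938,-.3247),.016,.143),((.5938,-.3247),.031,.109),((.5823,.2747),.021,.152),((.6389,.0849),.026,.134)]:
    q=proj('scene',circ(c,r,z));cv2.polylines(b,[np.int32((q+.5)*S-.5)],True,(0,0,255),1)
cv2.imwrite('pics/o19.png',np.hstack([b[230*S:320*S,60*S:150*S],b[200*S:290*S,340*S:430*S][:, :]]));cv2.imwrite('pics/o19b.png',b[200*S:290*S,440*S:530*S])
E
```

```text
40.4167 [ 0.4333 -0.1057  0.2358] [-0.55  0.36 -0.32] 0.0685083115942604
```

View pics/s19.png

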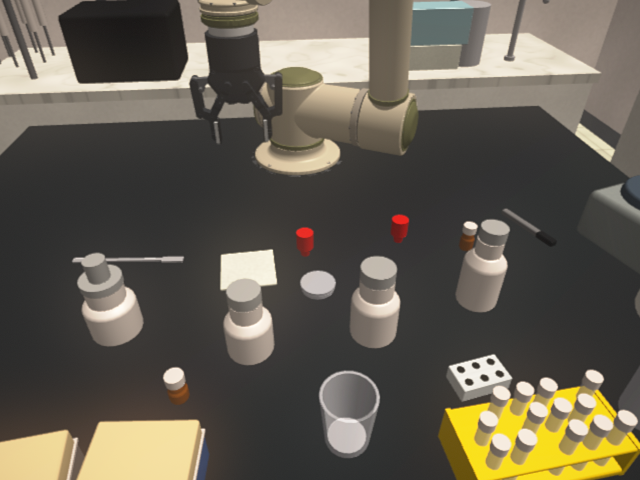

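View pics/s19c.png

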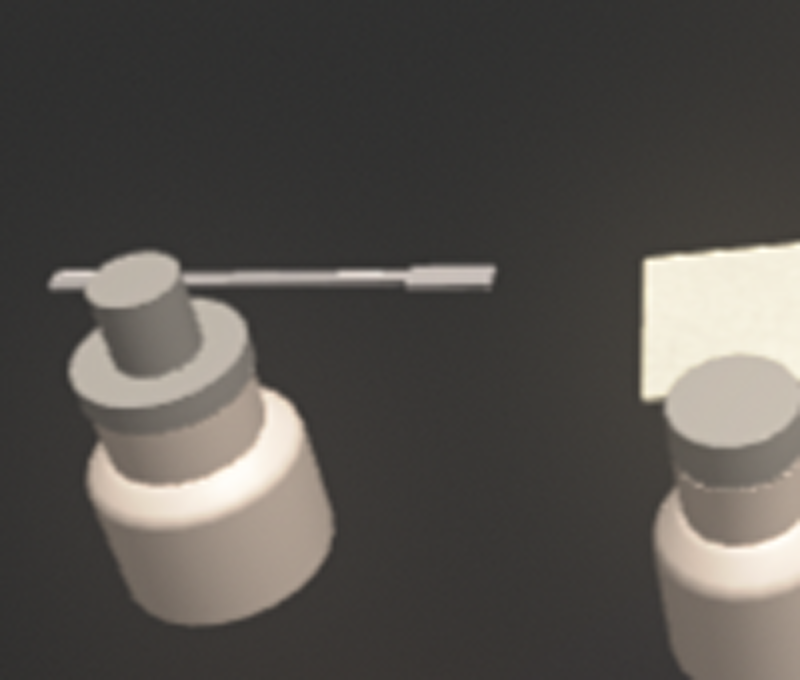

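View pics/s19d.png

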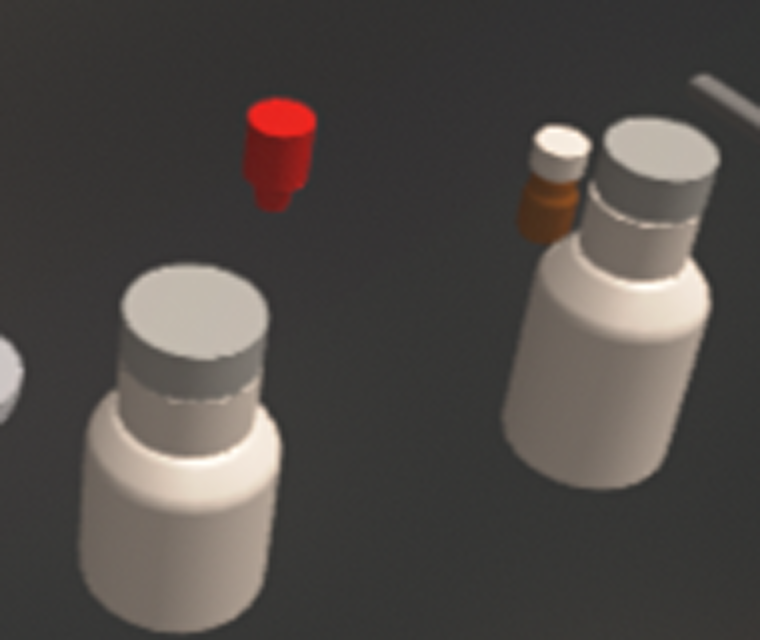

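View pics/o19.png

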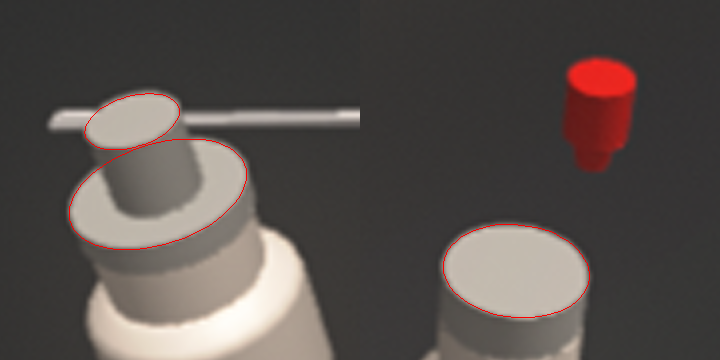

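View pics/o19b.png

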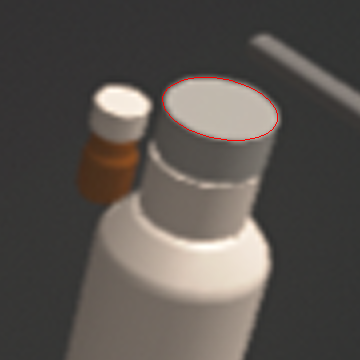

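All four parts match their predicted fully seated outlines, nothing else has moved, and the arm is clear.

```bash
python3 - <<'E'
from rig import env
print(env.close_job())
E
```

```text
the job is handed in; nothing more can be done
None
```

The job is done and handed in at about 40 s, well inside the 136 s limit. The closing call gives no verdict, so what follows rests on my own checks.

**What I did:** I stood the small stopper on the mat. I then put the medium stopper in the medium bottle, the large stopper in the large bottle and the sleeve in the wide jar. Last, I seated the small stopper in the sleeve's bore.

**Last checks:**
- **Seating:** each part met light contact, about 3–8 N, within 1 mm of the tool height I worked out for fully home. I gave each a slight press before letting go.
- **Pictures:** in the final scene view, all four part tops matched the outlines drawn for upright and fully seated. The bottles stand, and the closed bottle, the red look-alikes and the other items look unmoved. The arm is clear of everything.

**Disagreements:**
- **Wrist camera:** it read about 1.3 mm off in y against the grasped parts. I allowed for this by measuring each held part against its mouth.
- **Grip width on the sleeve:** it read about 2.7 mm under the 62 mm flange, against about 1 mm under on the stoppers. The sleeve still seated normally.

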